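Hang the condiment cups in balance and the dipper on the soup pot

ROBOT

A 6-joint arm with a two-finger parallel gripper is mounted at the origin on the work surface. World frame = base frame: x ahead of the robot, y to its left, z up, the work surface at z = 0. Lengths are in mm, angles in rad, forces in N, time in s.
With the tool pointing down it reaches from about 400 to 925 mm from the base axis. Payload 12.5 kg.
Tool frame: the origin (TCP) lies at the centre of the arm's flange, where the gripper is bolted on; the fingertips stand 190 mm ahead of it and the grasp point (between the pads) lies 171 mm ahead of it; z points along the fingers, y is the direction in which the jaws open and shut (so a half turn about z gives the same grasp; the last joint's range is limited). The gripper opens to 95 mm and grips with 3 to 60 N. Pads are 20 mm wide; open, the fingers measure 119 mm over their backs; the gripper's body (75 mm by 180 mm) begins 59 mm behind the grasp point.
Start: joints at [1.025, 0.491, 1.559, -0, 1.092, -0.106], TCP at [266.076, 565.534, 404.761] pointing down, gripper open.
Joint ranges: [-3.1, 3.1], [-0.84, 2.19], [0.05, 2.79], [-1.13, 4.28], [0.06, 2.93], [-2.69, 2.69]. Speed limits (rad/s): [2.22, 2.22, 2.79, 3.14, 3.14, 3.14].

INTERFACE

Orientations are given as [roll, pitch, yaw] about the fixed x, y, z axes, in that order (R = Rz(yaw) Ry(pitch) Rx(roll)).
In Python, from cell import env gives the robot as it stands.
- The arm moves only by the shell command python3 -m pendant 'ROWS'. ROWS is JSON, a list of rows, each an object of numbers: "x", "y", "z": the shift along the tool's x, y, z in units of 150 mm (1.0 is 150 mm); "rx", "ry", "rz": the turn, a rotation vector about the tool's x, y, z in units of 45 degrees (1.0 is 45 degrees); "jaw": the opening, from 0 (shut) to 1 (fully open). In form: [{"x": .., "y": .., "z": .., "rx": .., "ry": .., "rz": .., "jaw": ..}, ...]. A call has 1 to 10 rows; each row is the pose to reach, as a shift and turn from the pose commanded when the call began, along the tool's axes at that moment; what a row does not reach only later rows make up. A row lasts 1/8 s, in which the tool goes at most 62.5 mm and 10.7 degrees, less where a joint would pass 70% of its speed; a pose out of reach is approached as far as the arm can. A call with a number of a shift or a turn outside -1 to 1 is refused whole. A call with a gripper value outside its range is refused whole. The fingers move at their own pace and stop on an object; the grip force is fixed at half the most. Time passes only in rows, so rows that repeat a pose let the fingers close. It gives the time, the measured TCP pose, the force and the opening at its end, in the units of the state.
- env.state(): the state, without advancing time (a new reading comes with each control period).
- env.read_camera(name): name is "scene" or "top"; returns a dict with "img" (420x560x3 uint8, red, green, blue), "fx", "fy", "cx", "cy" (pixels), "D" ([k1, k2, p1, p2, k3] as OpenCV has them; the pictures are not rectified), "rvec" (rotation vector, rad) and "tvec" (3), from world to camera coordinates, as OpenCV has them. Camera axes: x right, y down, z forward; pixel columns grow to the right and rows downward; lengths in mm; the calibration is good to about 2 mm. A picture is of the moment at which its call begins. There is no depth.
- env.job_done(): hands the job in, once; it reports no verdict.
The state is a dict: "t": time; "joints": joint angles; "qvel": joint speeds; "tau": joint torques, N m; "eef_pos": TCP position; "tcp_rot": TCP orientation; "ft_force": force on the tool from outside, world axes, zero at the start; "moment": the same for the moment, N m; "opening": opening from 0.0 (shut) to 1.0 (fully open).
Only numpy, scipy, OpenCV 4.12 (cv2) and the standard library are available. Lean on these libraries where they do the work, as an engineer would, in place of code of your own. Each camera call takes 0.05 s, during which the arm holds its last target.

TASK

Put the serving tools in their hanging places: hang the two wooden-knobbed steel cups by their hooks on the pivoting brass bar, one left and one right of the pivot and equally far out, so that the bar ends level, and hook the red-knobbed dipper over the rim of the soup pot with its cup inside. Lower the cups gently: the bar must never tip all the way to its stop. Leave the small white bowl, the spoon mug and the clear tub where they are.

Things in the scene. Friction and masses are not known exactly. Their poses are not given: they have to be found in the camera images.
- cup_a: One of two identical steel condiment cups (150 g +-7%), standing: cup 56 mm across, 55 mm high; 7 mm wire handle up its back (x -31 mm), bending forward into a hook right over the cup; square light-wood knob on top; 192 mm tall. Origin: centre of its underside. z up; x = the way the hook's open side faces (at the start away from the robot within 0.5 rad); y = across the hook.
- cup_a_knob (a point): Centre of the first cup's wooden knob, 166 mm above its underside, on its axis; cup's axes. Knob 20 x 20 mm wide (sides along x, y), 52 mm tall. Grip its two faces across y, 5 to 10 mm above this centre, so the fingertips stay above the hook, whose top is 19 mm below.
- cup_a_hook (a point): Inside of the top of the first cup's V-shaped hook; 30.5 mm below the knob's centre, and 7 mm above the bar's axis when hung; cup's axes. The hook's tip is at x +22 mm and ends 27 mm below this point, the cup's rim is 80 mm below it: the bar (along y) enters sideways from +x between tip and rim, then the cup is lowered onto it.
- cup_b: The second condiment cup, identical to the first; origin at the centre of its underside, same axes.
- cup_b_knob (a point): Centre of the second cup's wooden knob; all as for the first cup.
- cup_b_hook (a point): Inside of the top of the second cup's hook; all as for the first cup.
- dipper: Steel dipper with a red knob (84 to 168 g), standing: cup 54 mm across, 45 mm high; 7 mm wire handle up its side at x -31 mm, bending backwards, away from the cup, into a narrow hook; 156 mm tall. Origin: centre of the cup's underside. z up; x from hook to cup (at the start away from the robot within 0.5 rad).
- dipper_knob (a point): Centre of the dipper's red knob, 130 mm above its underside and 44.5 mm to -x of the cup's axis; dipper's axes. Knob 20 x 20 mm wide (sides along x, y), 52 mm tall. Grip its two faces across y, 5 to 10 mm above this centre.
- dipper_hook (a point): Underside of the top of the dipper's hook, which rests on the pot's rim; 30 mm below the red knob's centre; dipper's axes. The hook opens downwards: 20 mm gap between handle (+x side) and tip (-x side), centred here; the tip ends 28 mm below this point.
- dipper_cup (a point): Centre of the dipper's cup, half-way up: 44.5 mm to +x of the red knob's centre and 107.5 mm below it; dipper's axes.
- bar_mid (a point): Pivot of the balance rack, middle of its brass bar, 200 mm above the table. Bar 310 mm long, 12 mm thick; y along it to the left, x across it, away from the robot within 0.2 rad. Fixed post 16 mm thick below, with a fork 34 mm wide across the bar reaching 14 mm above its axis; round foot 130 mm across, 14 mm high.
- left_outer (a point): Hanging place: point on the bar's axis, 130 mm left of the pivot; moves with the bar. Black collars (22 mm across) leave 34 mm of free bar, 17 mm either side of this point. x across the bar, y along it to the left. A hanging cup's knob centre is 37 mm above it.
- left_inner (a point): Hanging place: point on the bar's axis, 70 mm left of the pivot; moves with the bar. Black collars (22 mm across) leave 34 mm of free bar, 17 mm either side of this point. x across the bar, y along it to the left. A hanging cup's knob centre is 37 mm above it.
- right_inner (a point): Hanging place: point on the bar's axis, 70 mm right of the pivot; moves with the bar. Black collars (22 mm across) leave 34 mm of free bar, 17 mm either side of this point. x across the bar, y along it to the left. A hanging cup's knob centre is 37 mm above it.
- right_outer (a point): Hanging place: point on the bar's axis, 130 mm right of the pivot; moves with the bar. Black collars (22 mm across) leave 34 mm of free bar, 17 mm either side of this point. x across the bar, y along it to the left. A hanging cup's knob centre is 37 mm above it.
- bar (a joint): Tip of the bar about its pivot (rad): 0 level, positive = left end up. A damped spring (0.96 N m/rad) levels it when empty. One cup on an outer place tips it 0.2 rad (that place sinks 26 mm), on an inner place 0.11 rad; two cups on one side tip it to its stop at 0.29 rad.
- pot_rim (a point): Open aluminium soup pot, fixed: 170 mm across, wall 4 mm thick, 120 mm high, inner floor 5 mm up. Point: centre of its mouth at rim height; z up. Black handles on its +-y sides, to 112 mm from the axis, 90 mm up. The dipper's hook goes over the wall (centre of the wall 83 mm from the axis), tip outside, cup inside.
- dish: Bystander: small white bowl, 72 mm across, 28 mm high; origin under its centre.
- spoon_mug: Bystander: white mug with wooden spoons, 76 mm across, about 142 mm tall; origin under its centre.
- tub: Bystander: clear plastic tub with garnish, 130 x 170 x 70 mm; origin under its centre.

How it is judged:
By the outcome, as a careful person would: the job done as asked, in the order asked, and still so for the second after the job is handed in, with the robot touching nothing.
It also fails if it takes over 72 s, if anything falls off the work surface, if the arm or the gripper's body presses on something with over 40 N, if the wrist force passes 120 N, or if a joint passes its speed limit or range.

## Working session

There is one attempt and no reset: what is moved stays moved. The work goes in short steps, Python scripts to look and compute and a shell command to move; the robot and the scene stay as the last step left them, time stands still between calls to the robot, and variables do not carry over. Pictures are saved under pics/ and viewed, and the job is handed in when it is done.

```bash
ls; mkdir -p pics
python3 - <<'E'
from cell import env
import cv2,json,numpy as np
for n in("scene","top"):
    c=env.read_camera(n); cv2.imwrite(f"pics/{n}0.png",c["img"][:,:,::-1])
    print(n,{k:np.round(np.array(v),4).tolist() for k,v in c.items() if k!="img"})
print(env.state())
E
```

```text
pics
scene {'fx': 437.5394, 'fy': 437.5394, 'cx': 280.0819, 'cy': 211.1888, 'D': [-0.1389, 0.0, 0.0, 0.0, 0.0], 'rvec': [0.953, 2.389, -1.1462], 'tvec': [379.2511, -120.4979, 1667.622]}
top {'fx': 414.3329, 'fy': 414.3329, 'cx': 280.5005, 'cy': 213.4979, 'D': [0.0177, 0.0, 0.0, 0.0, 0.0], 'rvec': [2.1135, -2.1702, 0.1957], 'tvec': [-1.9161, 531.0096, 1310.7318]}
{'t': 0.1, 'joints': array([ 1.02536625e+00,  4.91468007e-01,  1.55939737e+00, -5.24027785e-05,
        1.09168562e+00, -1.05573910e-01]), 'qvel': array([-6.77365240e-04, -4.41006129e-05, -4.93641224e-04,  1.10653191e-04,
        7.26790659e-05, -9.28545399e-04]), 'tau': array([ 1.63714940e-03, -6.13630629e+01, -2.58603412e+01,  6.92889467e-02,
        4.70624655e-02, -8.24103768e-05]), 'eef_pos': array([266.0806701 , 565.49290348, 404.23647249]), 'tcp_rot': array([-3.14063475e+00, -5.47672174e-05,  2.70176064e+00]), 'ft_force': array([-1.07857556, -0.67364278,  0.20311431]), 'moment': array([-0.04312528, -0.03960984, -0.02807784]), 'opening': 1.0041872652849293}
```

View pics/scene0.png

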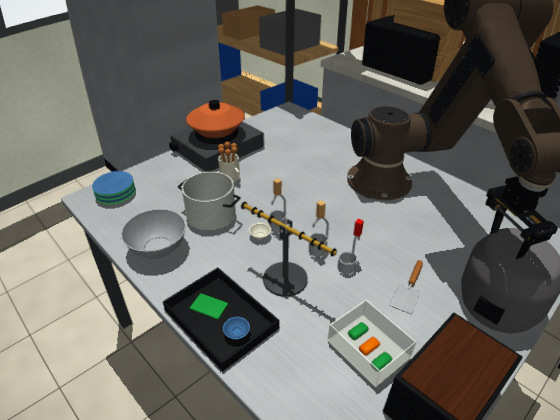

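View pics/top0.png

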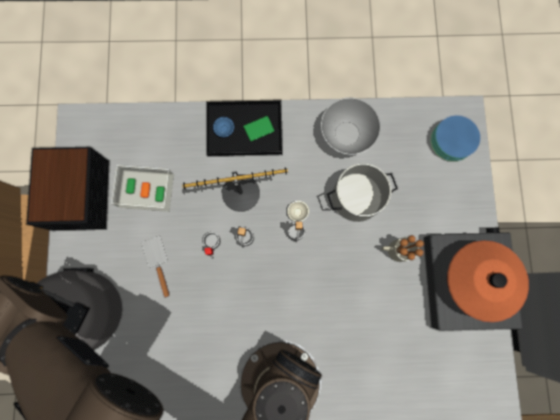

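The scene view is from the far side: bar at about (290,230), knobs at (277,187), (320,210) and red at (358,228). In the top view the bar runs (185,187)–(285,171), with the pot at (362,190). Next I'll enlarge crops.

```bash
cat > h.py <<'E'
import cv2,numpy as np
from scipy.optimize import least_squares
from cell import env
def cams(): return {n:env.read_camera(n) for n in("scene","top")}
def K(c): return np.array([[c["fx"],0,c["cx"]],[0,c["fy"],c["cy"]],[0,0,1]])
def proj(c,P): return cv2.projectPoints(np.atleast_2d(np.float64(P)),np.float64(c["rvec"]),np.float64(c["tvec"]),K(c),np.float64(c["D"]))[0][:,0]
def ray(c,uv):
    p=cv2.undistortPoints(np.float64([[uv]]),K(c),np.float64(c["D"]))[0,0]
    R=cv2.Rodrigues(np.float64(c["rvec"]))[0]; o=-R.T@np.float64(c["tvec"]); return o,R.T@np.array([p[0],p[1],1])
def atz(c,uv,z):
    o,d=ray(c,uv); return o+d*(z-o[2])/d[2]
def tri(C,us,ut):
    A=[];b=[]
    rs=[ray(C["scene"],us),ray(C["top"],ut)]
    M=np.zeros((3,3));v=np.zeros(3)
    for o,d in rs:
        d=d/np.linalg.norm(d);Q=np.eye(3)-np.outer(d,d);M+=Q;v+=Q@o
    P=np.linalg.solve(M,v)
    g=[np.linalg.norm(np.cross(P-o,d/np.linalg.norm(d))) for o,d in rs]
    return P,max(g)
def crop(c,x0,y0,w,h,s,f):
    im=cv2.resize(c["img"][y0:y0+h,x0:x0+w,::-1],None,fx=s,fy=s,interpolation=cv2.INTER_CUBIC)
    for x in range((x0+9)//10*10,x0+w,10): cv2.putText(im,str(x),(int((x-x0+.5)*s),10),0,.35,(0,0,255),1);cv2.line(im,(int((x-x0+.5)*s),12),(int((x-x0+.5)*s),18),(0,0,255),1)
    for y in range((y0+9)//10*10,y0+h,10): cv2.putText(im,str(y),(0,int((y-y0+.5)*s)),0,.35,(0,0,255),1);cv2.line(im,(24,int((y-y0+.5)*s)),(30,int((y-y0+.5)*s)),(0,0,255),1)
    cv2.imwrite(f,im)
E
python3 - <<'E'
from h import *
C=cams()
crop(C["scene"],235,170,133,100,6,"pics/s1.png")
crop(C["top"],175,160,133,100,6,"pics/t1.png")
crop(C["top"],285,150,130,120,5,"pics/t2.png")
crop(C["scene"],165,165,100,75,6,"pics/s2.png")
E
```

```text
(no output)
```

View pics/s1.png

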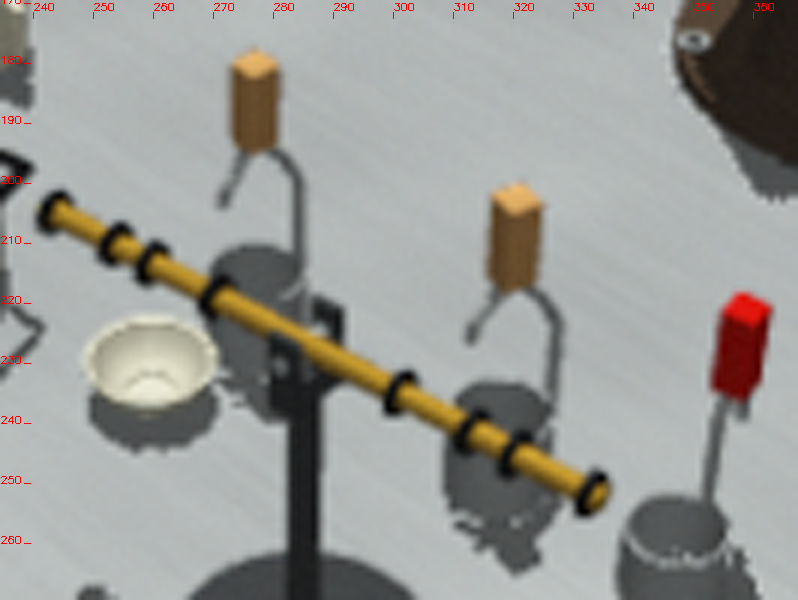

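View pics/t1.png

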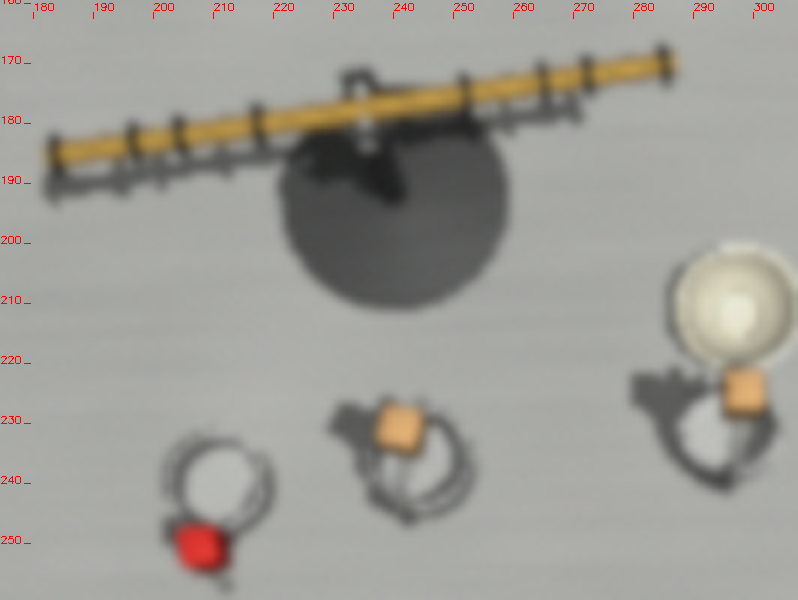

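View pics/t2.png

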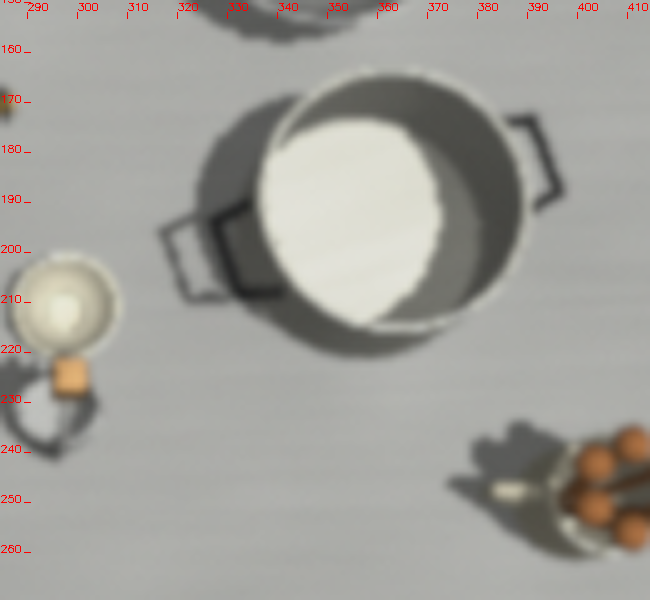

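View pics/s2.png

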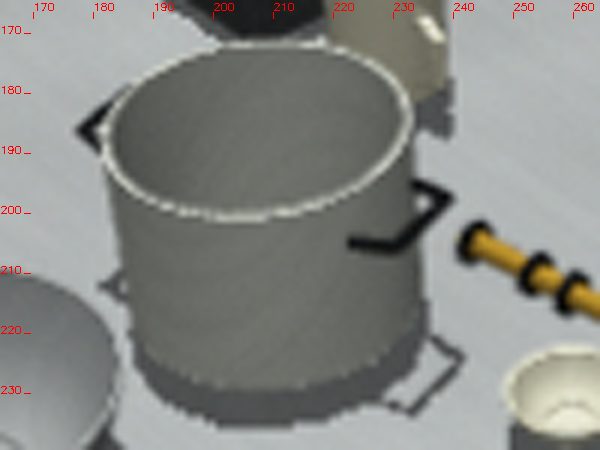

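Run:
```python
from h import *
C=cams();s,t=C["scene"],C["top"]
np.set_printoptions(precision=1,suppress=True)
for n,a,b in [("R",(276.8,180.2),(298.7,224.5)),("L",(320.5,202.7),(241.2,231.2)),("D",(358.7,220.7),(207.8,250.3)),
 ("barR",(243.7,204.8),(285.3,170.3)),("barL",(333.2,251.8),(183.7,185)),
 ("bRo2",(254,210.2),(272.3,171.8)),("bRi1",(260,213.5),(265,173.2)),("bRi2",(270.2,218.8),(252,175.2)),("bLi2",(301.5,234.8),(217.2,179.5)),("bLi1",(312.7,241.5),(204,181.8)),("bLo2",(320.8,245.5),(196.5,183.3))]:
    P,g=tri(C,a,b);print(n,P,g)
    if n in "RLD":print("  atz scene/top",atz(s,a,156 if n=="D" else 192),atz(t,b,156 if n=="D" else 192))
print("tipR",atz(s,(271.7,203.7),108.5),"tipL",atz(s,(312.8,226.5),108.5))
print("dcup",atz(t,(211.5,239.8),45),atz(s,(347.5,257.3),45))
# pot rim fit
top=[((258/5)+284.5,190),(524/5+284.5,195),(390/5+284.5,72/5+149.5),(400/5+284.5,332/5+149.5)]
sc=[(164.5+103/6,140/6+164.5),(164.5+412/6,115/6+164.5),(164.5+250/6,43/6+164.5),(164.5+245/6,217/6+164.5)]
Q=[atz(t,p,120) for p in top];Q2=[atz(s,p,120) for p in sc]
print(np.array(Q),np.array(Q2))
for q in (Q,Q2):
    q=np.array(q);r=least_squares(lambda v:np.hypot(q[:,0]-v[0],q[:,1]-v[1])-v[2],[500,-150,85]);print(r.x,r.fun)
```

```text
R [473.7 -66.1 188.1] 1.128466724773272
  atz scene/top [478.2 -63.  192. ] [472.4 -65.1 192. ]
L [458.8 100.6 187.1] 1.6161758027789848
  atz scene/top [464.8 103.5 192. ] [457.2 101.5 192. ]
D [408.3 203.  153.4] 0.6573890507689905
  atz scene/top [411.4 204.2 156. ] [407.7 203.1 156. ]
barR [634.  -31.2 198.4] 0.6052171932505025
barL [596.3 265.7 200. ] 0.6866646766717802
bRo2 [629.8   7.4 199.4] 0.264992036758317
bRi1 [626.5  28.8 198.4] 0.4964222500999985
bRi2 [621.8  66.2 199.4] 1.5431392614705464
bLi2 [609.6 168.9 201.5] 0.033888904603141534
bLi1 [605.1 206.2 200.1] 1.6281237510482744
bLo2 [600.8 228.8 199. ] 0.7653217242597463
tipR [495.7 -67.9 108.5] tipL [482.2  95.6 108.5]
dcup [450.3 208.9  45. ] [453.1 212.1  45. ]
[[ 588.  -190.   120. ]
 [ 567.9 -355.1  120. ]
 [ 670.1 -277.5  120. ]
 [ 504.  -273.7  120. ]] [[ 661.8 -321.   120. ]
 [ 524.7 -223.1  120. ]
 [ 547.1 -343.   120. ]
 [ 646.1 -211.   120. ]]
[ 587.1 -273.7   83.4] [ 0.3  0.3 -0.2 -0.3]
[ 592.1 -273.6   83.5] [ 0.8  0.7 -0.8 -0.8]
```

```bash
cat > ov.py <<'E'
from h import *
def box(cx,z0,z1):
    h=10;P=np.array([[cx+a,b,z] for z in(z0,z1) for a,b in((-h,-h),(h,-h),(h,h),(-h,h))],float)
    return [P[[0,1,2,3,0]],P[[4,5,6,7,4]]]+[P[[i,i+4]] for i in range(4)]
def circ(r,z): a=np.linspace(0,2*np.pi,40);return np.c_[r*np.cos(a),r*np.sin(a),0*a+z]
CUP=box(0,140,192)+[circ(28,0),circ(28,55),np.array([[22,0,108.5],[0,0,139.],[-31,0,115],[-31,0,20]])]
DIP=box(-44.5,104,156)+[circ(27,0),circ(27,45),np.array([[-31,0,20],[-31,0,90],[-44.5,0,104],[-58,0,90],[-58,0,72]])]
def draw(c,models,x0,y0,w,h,s,f):
    im=cv2.resize(c["img"][y0:y0+h,x0:x0+w,::-1],None,fx=s,fy=s,interpolation=cv2.INTER_CUBIC)
    for M,(x,y,z,a) in models:
        R=np.array([[np.cos(a),-np.sin(a),0],[np.sin(a),np.cos(a),0],[0,0,1]])
        for L in M:
            p=(proj(c,L@R.T+[x,y,z])-[x0,y0]+.5)*s
            cv2.polylines(im,[np.int32(np.round(p))],False,(0,255,0),1,cv2.LINE_AA)
    cv2.imwrite(f,im)
E
python3 - <<'E'
from ov import *
C=cams();s,t=C["scene"],C["top"]
def dip(kx,ky,a): return (kx+44.5*np.cos(a),ky+44.5*np.sin(a),0,a)
m=[(CUP,(474,-65,0,-.25)),(CUP,(460,101.5,0,-.43)),(DIP,dip(408.5,203,.16))]
draw(s,m,265,170,110,100,7,"pics/so.png")
draw(t,m,190,195,115,75,6.9,"pics/to.png")
E
```

```text
(no output)
```

View pics/so.png

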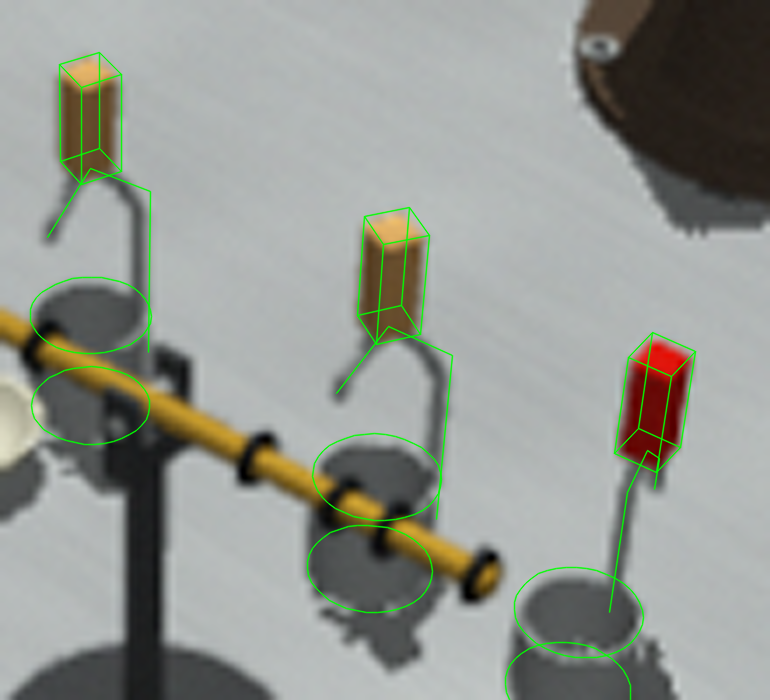

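View pics/to.png

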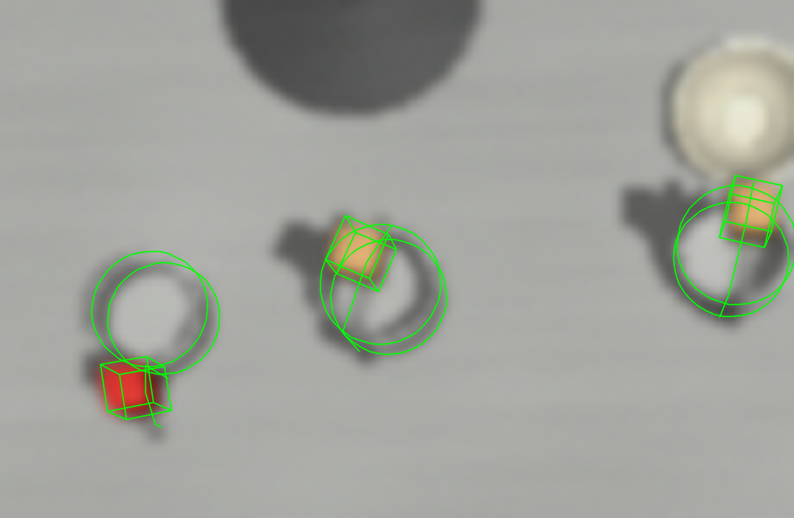

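Run:
```python
from h import *
C=cams()
crop(C["top"],285,212,30,35,16,"pics/tR.png")
crop(C["top"],228,218,34,36,16,"pics/tL.png")
crop(C["top"],195,225,34,36,16,"pics/tD.png")
a=[cv2.imread(f"pics/t{k}.png") for k in "RLD"]
h=max(i.shape[0] for i in a)
im=np.hstack([cv2.copyMakeBorder(i,0,h-i.shape[0],0,4,0) for i in a]);cv2.imwrite("pics/tRLD.png",cv2.resize(im,None,fx=.48,fy=.48) if 0 else im[:, :])
cv2.imwrite("pics/tRLD.png",cv2.resize(im,(798,int(im.shape[0]*798/im.shape[1]))))
```

```text
(no output)
```

View pics/tRLD.png

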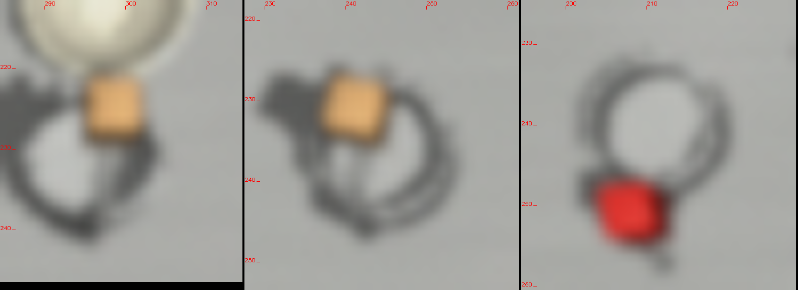

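Run:
```python
from h import *
C=cams();s,t=C["scene"],C["top"]
for n,c0,zt in (("R",(298.5,224.5),192),("L",(241,231),192),("D",(207.5,250.5),156)):
    x0,y0=int(c0[0])-12,int(c0[1])-12;S=16
    im=cv2.resize(t["img"][y0:y0+25,x0:x0+25],None,fx=S,fy=S,interpolation=cv2.INTER_CUBIC).astype(int)
    d=im[:,:,0]-im[:,:,2]
    for f in (.5,.65,.75):
        m=(d>f*np.percentile(d,99)).astype(np.uint8)
        k=max(cv2.findContours(m,0,1)[0],key=cv2.contourArea)
        r=cv2.minAreaRect(k);p=cv2.boxPoints(r)/S-.5+[x0,y0]
        W=np.array([atz(t,q,zt) for q in p]);e=W[1]-W[0];a=np.arctan2(e[1],e[0]);a=(a+np.pi/4)%(np.pi/2)-np.pi/4
        print(n,f,"ctr",np.round(W.mean(0),1),"size",np.round([np.linalg.norm(W[1]-W[0]),np.linalg.norm(W[2]-W[1])],1),"yaw",round(a,3))
```

```text
R 0.5 ctr [471.8 -64.8 192. ] size [19.6 21.4] yaw -0.026
R 0.65 ctr [471.9 -65.1 192. ] size [17.6 19. ] yaw -0.026
R 0.75 ctr [471.7 -65.1 192. ] size [17.2 16.2] yaw -0.059
L 0.5 ctr [458.2 101.4 192. ] size [20.8 21.7] yaw -0.242
L 0.65 ctr [458.2 101.4 192. ] size [18.6 19.4] yaw -0.207
L 0.75 ctr [458.3 101.5 192. ] size [17.3 17.7] yaw -0.234
D 0.5 ctr [406.6 202.7 156. ] size [21.3 21.3] yaw 0.14
D 0.65 ctr [406.5 203.  156. ] size [18.7 18.9] yaw 0.129
D 0.75 ctr [406.6 203.  156. ] size [17.1 17.1] yaw 0.116
```

```bash
cat > plan.py <<'E'
import sys,numpy as np
from cell import env
from scipy.spatial.transform import Rotation as Ro
s=env.state()
R0=Ro.from_euler('xyz',s["tcp_rot"])
p0=s["eef_pos"]
v=[float(a) for a in sys.argv[1:]]
print("t",round(s["t"],2),"p",np.round(p0,1),"rot",np.round(s["tcp_rot"],3),"open",round(s["opening"],3),"F",np.round(s["ft_force"],1))
for i in range(0,len(v),4):
    t=np.array(v[i:i+3]);R=Ro.from_euler('xyz',[np.pi,0,v[i+3]])
    d=R0.inv().apply(t-p0)/150;w=(R0.inv()*R).as_rotvec()/(np.pi/4)
    print(dict(zip(("x","y","z","rx","ry","rz"),np.round(np.r_[d,w],3).tolist())))
E
python3 plan.py 460 102 425 2.92 460 102 345 2.92
```

```text
t 0.6 p [266.1 565.5 404.7] rot [3.142 0.    2.702] open 1.002 F [ 0.6 -0.3 -0.7]
{'x': -2.485, 'y': -2.246, 'z': -0.135, 'rx': 0.0, 'ry': 0.0, 'rz': -0.278}
{'x': -2.485, 'y': -2.246, 'z': 0.398, 'rx': 0.0, 'ry': 0.0, 'rz': -0.278}
```

```bash
python3 -m pendant '[{"x":-0.3,"y":-0.27,"z":-0.135},{"x":-0.6,"y":-0.55,"z":-0.135},{"x":-0.95,"y":-0.86,"z":-0.135},{"x":-0.95,"y":-0.86,"z":-0.135}]'
python3 -m pendant '[{"x":-0.3,"y":-0.27},{"x":-0.6,"y":-0.55},{"x":-0.95,"y":-0.86},{"x":-0.95,"y":-0.86}]'
python3 plan.py 460 102 425 2.92 460 102 345 2.92
```

```text
t 0.6 p [266.1 565.5 404.7] rot [3.142 0.    2.702] open 1.002 F [ 0.6 -0.3 -0.7]
{'x': -2.485, 'y': -2.246, 'z': -0.135, 'rx': 0.0, 'ry': 0.0, 'rz': -0.278}
{'x': -2.485, 'y': -2.246, 'z': 0.398, 'rx': 0.0, 'ry': 0.0, 'rz': -0.278}invalid input
invalid input
```

```bash
python3 -m pendant '[{"x":-0.3,"y":-0.27,"z":-0.135,"rx":0,"ry":0,"rz":0,"jaw":1},{"x":-0.6,"y":-0.55,"z":-0.135,"rx":0,"ry":0,"rz":0,"jaw":1},{"x":-0.95,"y":-0.86,"z":-0.135,"rx":0,"ry":0,"rz":0,"jaw":1},{"x":-0.95,"y":-0.86,"z":-0.135,"rx":0,"ry":0,"rz":0,"jaw":1}]'
python3 plan.py 460 102 425 2.92 460 102 345 2.92
```

```text
t: 1.1
eef_pos: [341.0, 385.6, 425.5]
tcp_rot: [3.141, 0.0, 2.699]
ft_force: [0.1, 1.0, -0.2]
opening: 0.999
t 1.1 p [341.  385.6 425.5] rot [3.141 0.    2.699] open 0.999 F [ 0.1  1.  -0.2]
{'x': -1.527, 'y': -1.368, 'z': 0.003, 'rx': 0.0, 'ry': 0.0, 'rz': -0.282}
{'x': -1.527, 'y': -1.368, 'z': 0.537, 'rx': 0.0, 'ry': 0.0, 'rz': -0.282}
```

```bash
python3 -m pendant '[{"x":-0.3,"y":-0.27,"z":0,"rx":0,"ry":0,"rz":0,"jaw":1},{"x":-0.6,"y":-0.54,"z":0,"rx":0,"ry":0,"rz":-0.1,"jaw":1},{"x":-0.9,"y":-0.8,"z":0,"rx":0,"ry":0,"rz":-0.282,"jaw":1},{"x":-0.9,"y":-0.8,"z":0,"rx":0,"ry":0,"rz":-0.282,"jaw":1}]'
python3 plan.py 460 102 425 2.92 460 102 345 2.92
```

```text
t: 1.6
eef_pos: [412.5, 220.0, 425.1]
tcp_rot: [3.141, 0.001, 2.922]
ft_force: [0.4, 0.6, -0.1]
opening: 0.999
t 1.6 p [412.5 220.  425.1] rot [3.141e+00 1.000e-03 2.922e+00] open 0.999 F [ 0.4  0.6 -0.1]
{'x': -0.481, 'y': -0.698, 'z': 0.001, 'rx': 0.0, 'ry': 0.001, 'rz': 0.002}
{'x': -0.48, 'y': -0.698, 'z': 0.534, 'rx': 0.0, 'ry': 0.001, 'rz': 0.002}
```

```bash
python3 -m pendant '[{"x":-0.24,"y":-0.35,"z":0,"rx":0,"ry":0,"rz":0,"jaw":0.8},{"x":-0.48,"y":-0.698,"z":0,"rx":0,"ry":0,"rz":0,"jaw":0.6},{"x":-0.48,"y":-0.698,"z":0.1,"rx":0,"ry":0,"rz":0,"jaw":0.6},{"x":-0.48,"y":-0.698,"z":0.1,"rx":0,"ry":0,"rz":0,"jaw":0.6}]'
python3 - <<'E'
from h import *
C=cams()
crop(C["scene"],265,130,133,100,6,"pics/s3.png")
crop(C["top"],200,190,100,75,6,"pics/t3.png")
E
python3 plan.py 460 102 345 2.92
```

```text
t: 2.1
eef_pos: [458.9, 104.9, 409.3]
tcp_rot: [-3.141, -0.002, 2.922]
ft_force: [0.1, 0.7, 0.2]
opening: 0.639
t 2.2 p [458.7 105.5 410.2] rot [ 3.141 -0.     2.924] open 0.609 F [-0.6 -0.1  0.4]
{'x': -0.013, 'y': -0.021, 'z': 0.435, 'rx': 0.0, 'ry': -0.0, 'rz': 0.005}
```

View pics/s3.png

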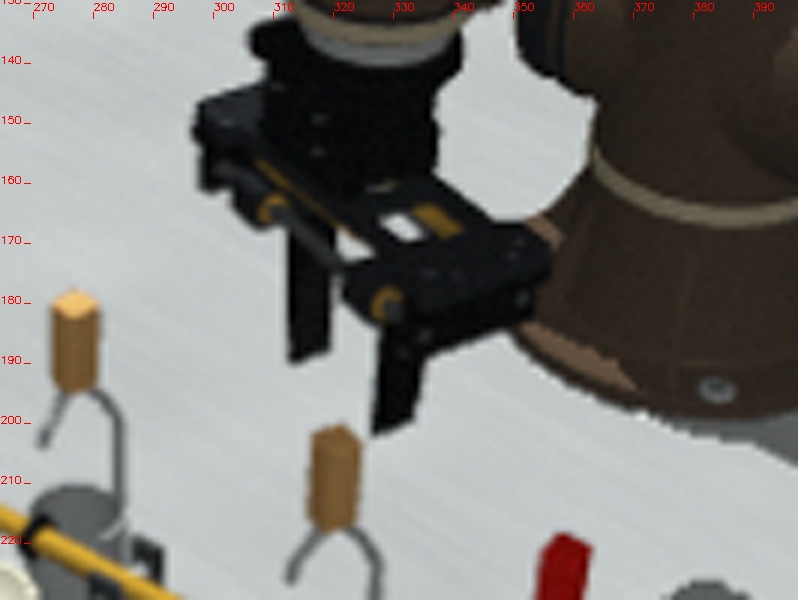

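View pics/t3.png

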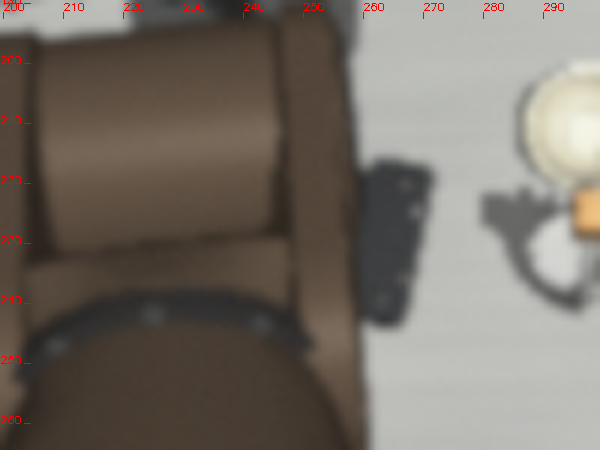

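Run:
```python
from h import *
c=env.read_camera("scene")
import numpy as np
y=np.array([0,-1]);a=2.924;yd=np.array([np.sin(a),-np.cos(a)]);xd=np.array([np.cos(a),np.sin(a)])
for sgn in(-1,1):
  for xx in(-10,10):
    for o in (29,41):
      P=np.array([458.7,105.5])+yd*sgn*o+xd*xx
      print(sgn,xx,o,np.round(proj(c,[*P,220.2]),1))
print(proj(c,[460,102,192]))
```

```text
-1 -10 29 [[314.3 190. ]]
-1 -10 41 [[311.9 187.9]]
-1 10 29 [[320.  187.9]]
-1 10 41 [[317.6 185.8]]
1 -10 29 [[326.3 200.6]]
1 -10 41 [[328.8 202.9]]
1 10 29 [[332.1 198.4]]
1 10 41 [[334.7 200.6]]
[[321.24160512 201.76862537]]
```

```bash
python3 -m pendant '[{"x":-0.02,"y":-0.02,"z":0.1,"rx":0,"ry":0,"rz":0,"jaw":0.6},{"x":-0.02,"y":-0.02,"z":0.25,"rx":0,"ry":0,"rz":0,"jaw":0.6},{"x":-0.02,"y":-0.02,"z":0.435,"rx":0,"ry":0,"rz":0,"jaw":0.6},{"x":-0.02,"y":-0.02,"z":0.435,"rx":0,"ry":0,"rz":0,"jaw":0.6},{"x":-0.02,"y":-0.02,"z":0.435,"rx":0,"ry":0,"rz":0,"jaw":0.6}]'
python3 plan.py 461 102 345 2.92
python3 - <<'E'
from h import *
C=cams()
crop(C["scene"],265,140,133,100,6,"pics/s4.png")
E
```

```text
t: 2.88
eef_pos: [461.2, 101.3, 345.8]
tcp_rot: [3.141, 0.001, 2.924]
ft_force: [0.3, 0.1, 0.4]
opening: 0.602
t 2.88 p [461.2 101.3 345.8] rot [3.141e+00 1.000e-03 2.924e+00] open 0.602 F [0.3 0.1 0.4]
{'x': 0.003, 'y': 0.004, 'z': 0.005, 'rx': 0.001, 'ry': 0.001, 'rz': 0.005}
```

View pics/s4.png

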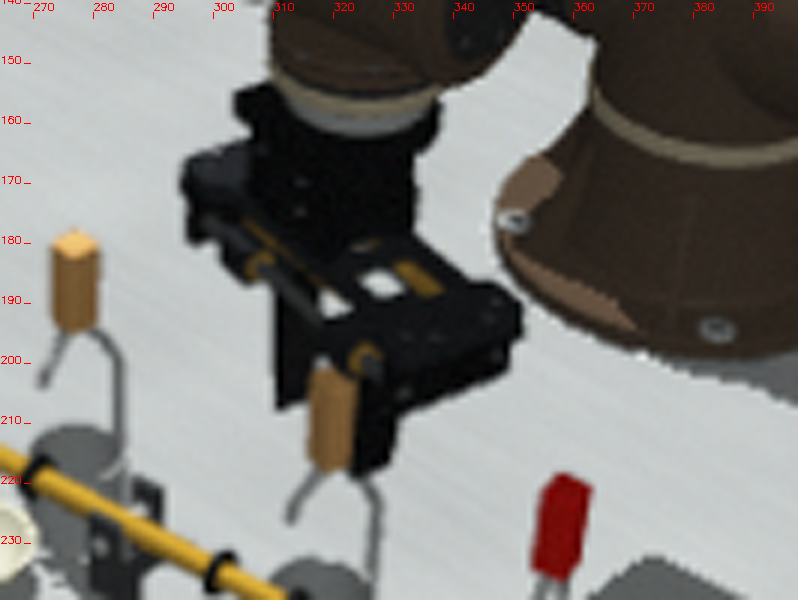

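The knob sits at (318,210), between the fingertips. Closing now.

```bash
python3 -m pendant '[{"x":0,"y":0,"z":0,"rx":0,"ry":0,"rz":0,"jaw":0.3},{"x":0,"y":0,"z":0,"rx":0,"ry":0,"rz":0,"jaw":0.25},{"x":0,"y":0,"z":0,"rx":0,"ry":0,"rz":0,"jaw":0},{"x":0,"y":0,"z":0,"rx":0,"ry":0,"rz":0,"jaw":0},{"x":0,"y":0,"z":0,"rx":0,"ry":0,"rz":0,"jaw":0},{"x":0,"y":0,"z":0,"rx":0,"ry":0,"rz":0,"jaw":0}]'
python3 -m pendant '[{"x":0,"y":0,"z":-0.03,"rx":0,"ry":0,"rz":0,"jaw":0},{"x":0,"y":0,"z":-0.15,"rx":0,"ry":0,"rz":0,"jaw":0},{"x":0,"y":0,"z":-0.4,"rx":0,"ry":0,"rz":0,"jaw":0},{"x":0,"y":0,"z":-0.75,"rx":0,"ry":0,"rz":0,"jaw":0},{"x":0,"y":0,"z":-0.75,"rx":0,"ry":0,"rz":0,"jaw":0}]'
python3 plan.py 555 180 465 3.268
```

```text
t: 3.72
eef_pos: [461.1, 100.7, 344.7]
tcp_rot: [3.142, -0.0, 2.923]
ft_force: [-0.3, 0.6, -0.4]
opening: 0.206
t: 4.35
eef_pos: [461.0, 100.7, 460.6]
tcp_rot: [3.14, 0.006, 2.923]
ft_force: [-0.5, 0.5, -1.4]
opening: 0.209
t 4.35 p [461.  100.7 460.6] rot [3.14  0.006 2.923] open 0.209 F [-0.5  0.5 -1.4]
{'x': -0.498, 'y': 0.652, 'z': -0.025, 'rx': 0.001, 'ry': 0.008, 'rz': -0.439}
```

```bash
python3 plan.py 542 178.4 460.5 3.268
```

```text
t 4.35 p [461.  100.7 460.6] rot [3.14  0.006 2.923] open 0.209 F [-0.5  0.5 -1.4]
{'x': -0.415, 'y': 0.622, 'z': 0.004, 'rx': 0.001, 'ry': 0.008, 'rz': -0.439}
```

```bash
python3 -m pendant '[{"x":-0.08,"y":0.12,"z":0,"rx":0,"ry":0,"rz":-0.1,"jaw":0},{"x":-0.2,"y":0.3,"z":0,"rx":0,"ry":0,"rz":-0.2,"jaw":0},{"x":-0.32,"y":0.48,"z":0,"rx":0,"ry":0,"rz":-0.32,"jaw":0},{"x":-0.4,"y":0.6,"z":0,"rx":0,"ry":0,"rz":-0.43,"jaw":0},{"x":-0.415,"y":0.622,"z":0,"rx":0,"ry":0,"rz":-0.439,"jaw":0},{"x":-0.415,"y":0.622,"z":0,"rx":0,"ry":0,"rz":-0.439,"jaw":0},{"x":-0.415,"y":0.622,"z":0,"rx":0,"ry":0,"rz":-0.439,"jaw":0}]'
python3 plan.py 606.4 186.6 460.5 3.268
python3 - <<'E'
from h import *
C=cams()
crop(C["scene"],235,140,133,100,6,"pics/s5.png")
crop(C["top"],175,140,120,90,6,"pics/t5.png")
E
```

```text
t: 5.22
eef_pos: [541.6, 177.8, 457.2]
tcp_rot: [-3.142, -0.0, -3.016]
ft_force: [-0.3, 0.8, -1.4]
opening: 0.207
t 5.22 p [541.6 177.8 457.2] rot [-3.142 -0.    -3.016] open 0.207 F [-0.3  0.8 -1.4]
{'x': -0.436, 'y': 0.004, 'z': -0.022, 'rx': -0.0, 'ry': -0.0, 'rz': -0.002}
```

View pics/s5.png

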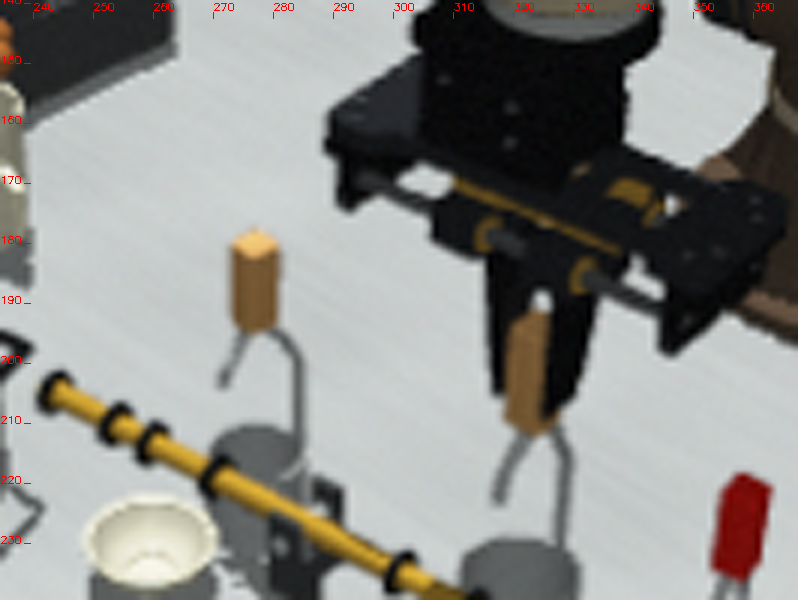

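View pics/t5.png

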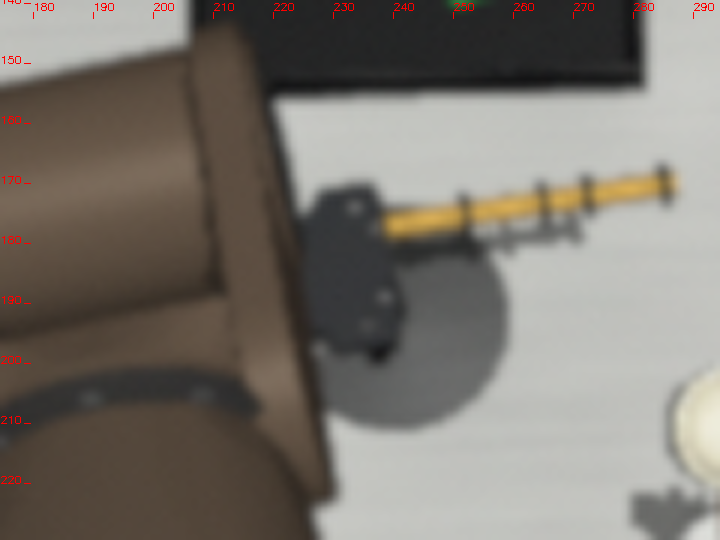

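Run:
```python
from ov import *
c=env.read_camera("scene")
print(env.state()["eef_pos"])
draw(c,[(CUP,(541.6,177.8,113,.126))],290,170,110,100,7,"pics/so2.png")
```

```text
[541.73340303 177.92510761 457.45403672]
```

View pics/so2.png

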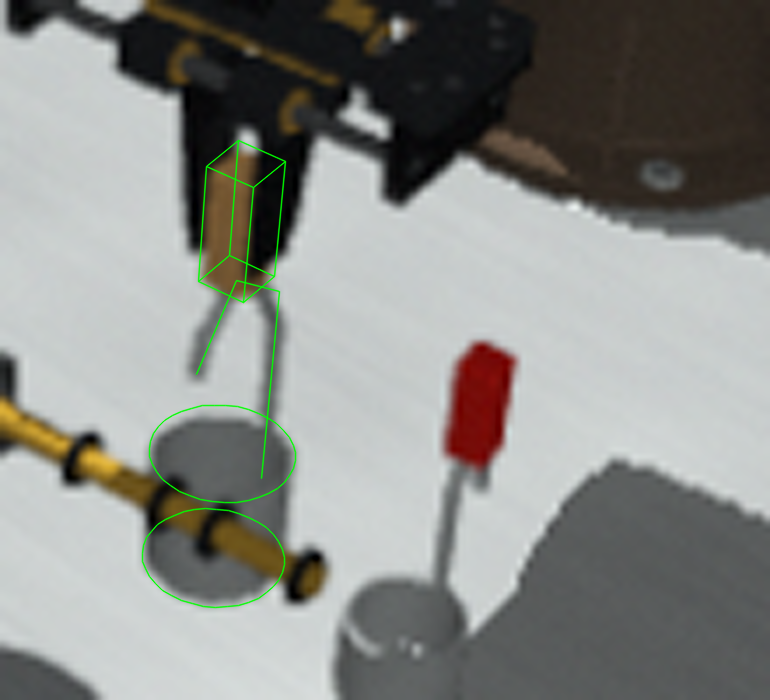

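```bash
python3 -m pendant '[{"x":-0.03,"y":0,"z":-0.02,"rx":0,"ry":0,"rz":0,"jaw":0},{"x":-0.1,"y":0,"z":-0.02,"rx":0,"ry":0,"rz":0,"jaw":0},{"x":-0.18,"y":0,"z":-0.02,"rx":0,"ry":0,"rz":0,"jaw":0},{"x":-0.26,"y":0,"z":-0.02,"rx":0,"ry":0,"rz":0,"jaw":0},{"x":-0.34,"y":0,"z":-0.02,"rx":0,"ry":0,"rz":0,"jaw":0},{"x":-0.42,"y":0,"z":-0.02,"rx":0,"ry":0,"rz":0,"jaw":0},{"x":-0.435,"y":0,"z":-0.02,"rx":0,"ry":0,"rz":0,"jaw":0},{"x":-0.435,"y":0,"z":-0.02,"rx":0,"ry":0,"rz":0,"jaw":0}]'
python3 plan.py 606.4 186.6 419 3.268
python3 - <<'E'
from h import *
from ov import *
C=cams()
crop(C["scene"],255,170,133,100,6,"pics/s6.png")
crop(C["top"],175,140,120,90,6,"pics/t6.png")
E
```

```text
t: 6.38
eef_pos: [606.8, 186.5, 460.1]
tcp_rot: [3.142, -0.0, -3.015]
ft_force: [0.4, 0.5, -1.8]
opening: 0.208
t 6.38 p [606.8 186.5 460.1] rot [ 3.142 -0.    -3.015] open 0.208 F [ 0.4  0.5 -1.8]
{'x': 0.002, 'y': 0.001, 'z': 0.274, 'rx': 0.0, 'ry': -0.0, 'rz': -0.0}
```

View pics/s6.png

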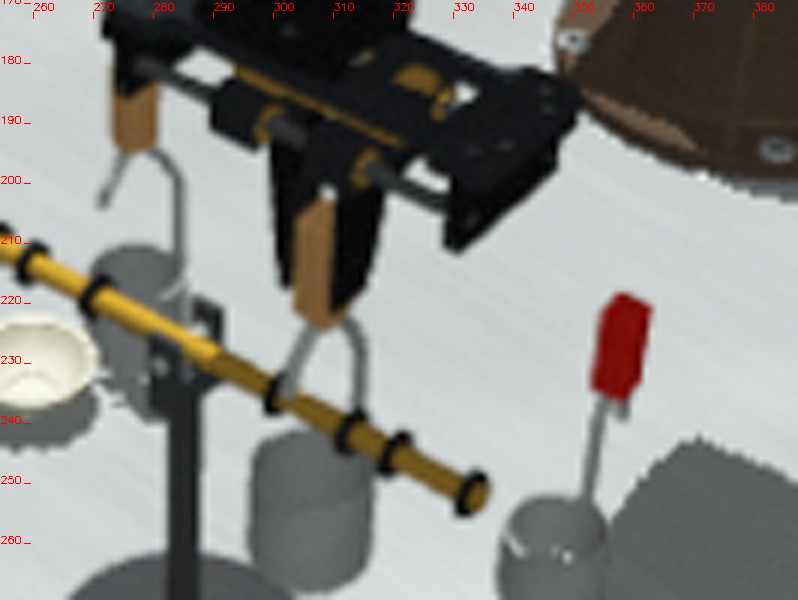

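View pics/t6.png

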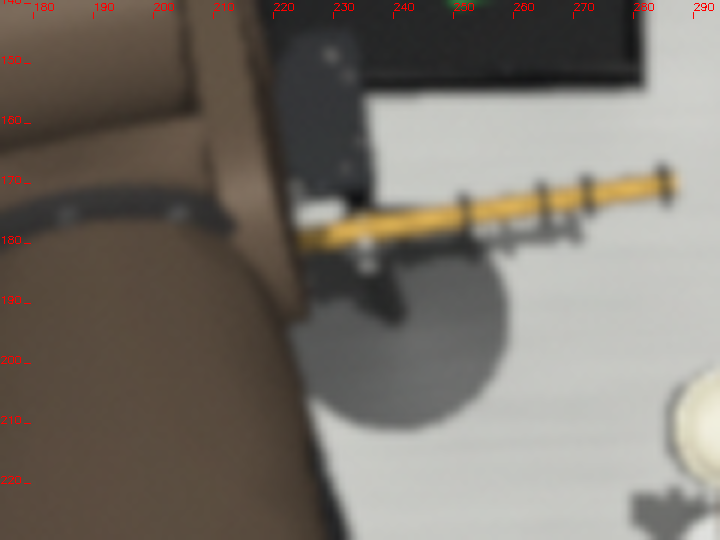

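```bash
python3 -m pendant '[{"x":0,"y":0,"z":0.05,"rx":0,"ry":0,"rz":0,"jaw":0},{"x":0,"y":0,"z":0.1,"rx":0,"ry":0,"rz":0,"jaw":0},{"x":0,"y":0,"z":0.15,"rx":0,"ry":0,"rz":0,"jaw":0},{"x":0,"y":0,"z":0.2,"rx":0,"ry":0,"rz":0,"jaw":0},{"x":0,"y":0,"z":0.23,"rx":0,"ry":0,"rz":0,"jaw":0},{"x":0,"y":0,"z":0.25,"rx":0,"ry":0,"rz":0,"jaw":0},{"x":0,"y":0,"z":0.26,"rx":0,"ry":0,"rz":0,"jaw":0},{"x":0,"y":0,"z":0.27,"rx":0,"ry":0,"rz":0,"jaw":0},{"x":0,"y":0,"z":0.27,"rx":0,"ry":0,"rz":0,"jaw":0}]'
python3 - <<'E'
from h import *
C=cams()
crop(C["scene"],255,170,133,100,6,"pics/s7.png")
E
```

```text
t: 7.6
eef_pos: [606.7, 186.5, 419.8]
tcp_rot: [3.142, 0.0, -3.015]
ft_force: [-0.3, 0.5, -1.6]
opening: 0.209
```

View pics/s7.png

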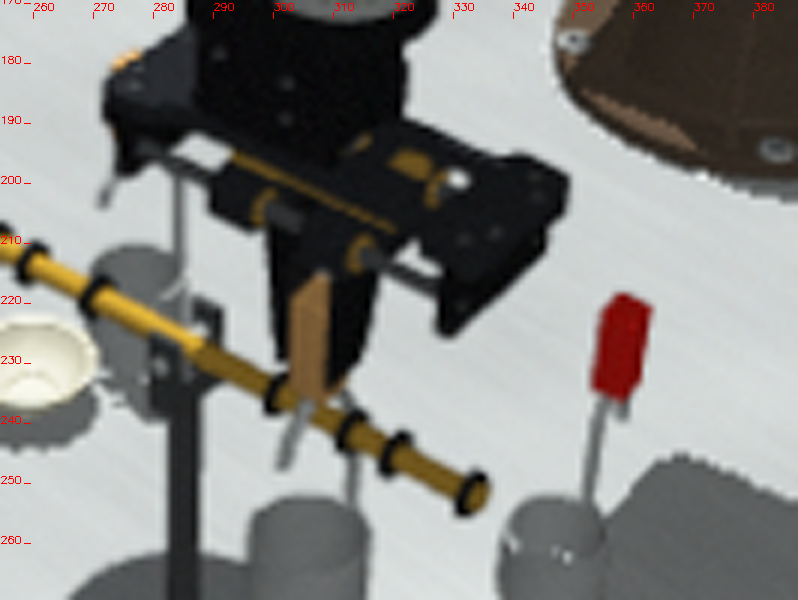

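```bash
python3 -m pendant '[{"x":0,"y":0,"z":0.015,"rx":0,"ry":0,"rz":0,"jaw":0},{"x":0,"y":0,"z":0.03,"rx":0,"ry":0,"rz":0,"jaw":0},{"x":0,"y":0,"z":0.045,"rx":0,"ry":0,"rz":0,"jaw":0},{"x":0,"y":0,"z":0.055,"rx":0,"ry":0,"rz":0,"jaw":0},{"x":0,"y":0,"z":0.065,"rx":0,"ry":0,"rz":0,"jaw":0},{"x":0,"y":0,"z":0.075,"rx":0,"ry":0,"rz":0,"jaw":0},{"x":0,"y":0,"z":0.075,"rx":0,"ry":0,"rz":0,"jaw":0},{"x":0,"y":0,"z":0.075,"rx":0,"ry":0,"rz":0,"jaw":0}]'
python3 - <<'E'
from h import *
C=cams()
crop(C["scene"],235,170,133,100,6,"pics/s8.png")
E
```

```text
t: 8.7
eef_pos: [606.7, 186.5, 408.5]
tcp_rot: [3.142, -0.0, -3.015]
ft_force: [-1.2, -0.9, -0.1]
opening: 0.21
```

View pics/s8.png

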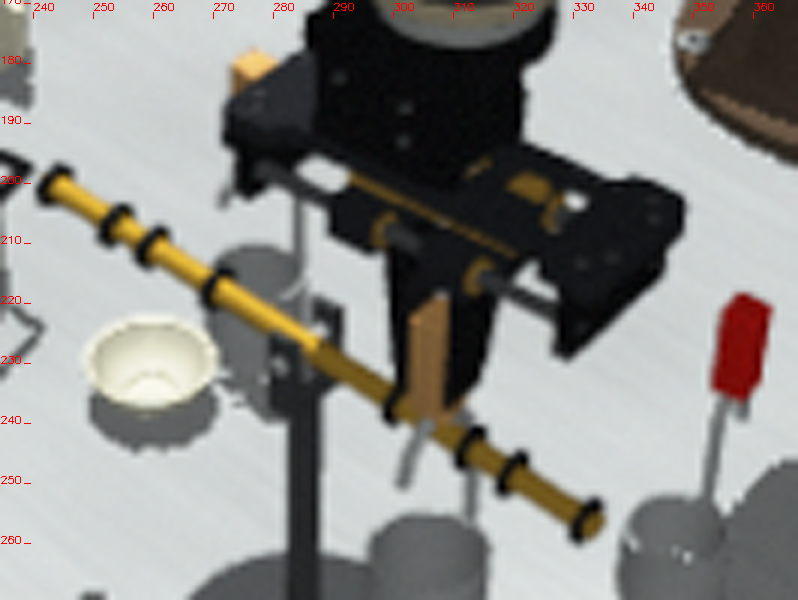

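The bar has tipped about as expected for an inner place (right end (243,205)→(243,200)), and the load is off the wrist. Releasing.

```bash
python3 -m pendant '[{"x":0,"y":0,"z":0,"rx":0,"ry":0,"rz":0,"jaw":0.22},{"x":0,"y":0,"z":0,"rx":0,"ry":0,"rz":0,"jaw":0.25},{"x":0,"y":0,"z":0,"rx":0,"ry":0,"rz":0,"jaw":0.3},{"x":0,"y":0,"z":0,"rx":0,"ry":0,"rz":0,"jaw":0.5},{"x":0,"y":0,"z":0,"rx":0,"ry":0,"rz":0,"jaw":0.6},{"x":0,"y":0,"z":0,"rx":0,"ry":0,"rz":0,"jaw":0.6}]'
python3 - <<'E'
from h import *
C=cams()
crop(C["scene"],235,170,133,100,6,"pics/s9.png")
E
```

```text
t: 9.55
eef_pos: [606.8, 186.5, 408.5]
tcp_rot: [3.142, 0.0, -3.015]
ft_force: [-0.8, 0.5, -0.1]
opening: 0.557
```

View pics/s9.png

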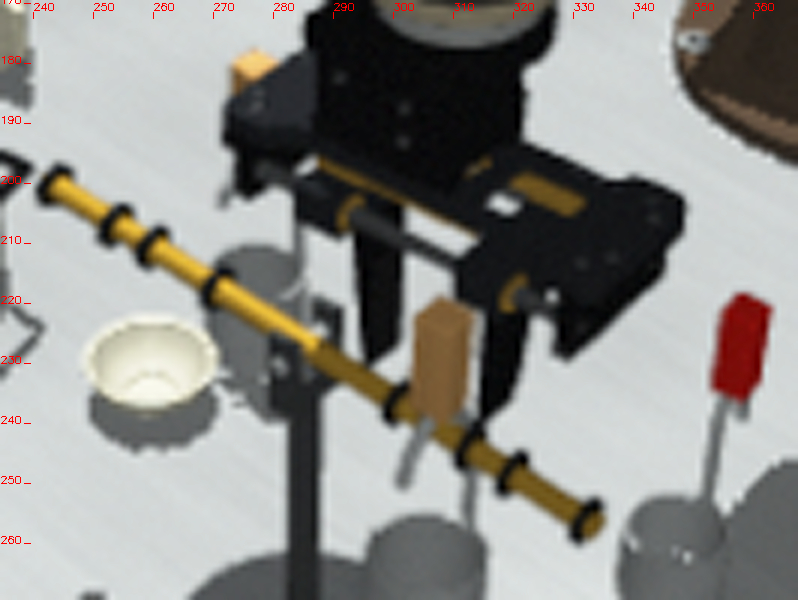

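Hanging and stable: the cup is free of both fingers. I'll rise, then go to cup R.

```bash
python3 -m pendant '[{"x":0,"y":0,"z":-0.05,"rx":0,"ry":0,"rz":0,"jaw":0.6},{"x":0,"y":0,"z":-0.2,"rx":0,"ry":0,"rz":0,"jaw":0.6},{"x":0,"y":0,"z":-0.45,"rx":0,"ry":0,"rz":0,"jaw":0.6},{"x":0,"y":0,"z":-0.45,"rx":0,"ry":0,"rz":0,"jaw":0.6}]'
python3 plan.py 474.5 -64.7 425 3.1
```

```text
t: 10.15
eef_pos: [606.6, 186.5, 479.3]
tcp_rot: [3.141, 0.005, -3.015]
ft_force: [-0.2, -0.1, -1.5]
opening: 0.6
t 10.15 p [606.6 186.5 479.3] rot [ 3.141  0.005 -3.015] open 0.6 F [-0.2 -0.1 -1.5]
{'x': 1.087, 'y': -1.55, 'z': 0.356, 'rx': 0.001, 'ry': 0.007, 'rz': 0.214}
```

Run:
```python
from h import *
print(env.state()["ft_force"])
C=cams()
crop(C["scene"],235,150,133,100,6,"pics/s10.png")
print(env.state()["ft_force"])
```

```text
[-0.22347757 -0.05939731 -1.46579915]
[-0.25453983 -0.0704096  -0.23824572]
```

View pics/s10.png

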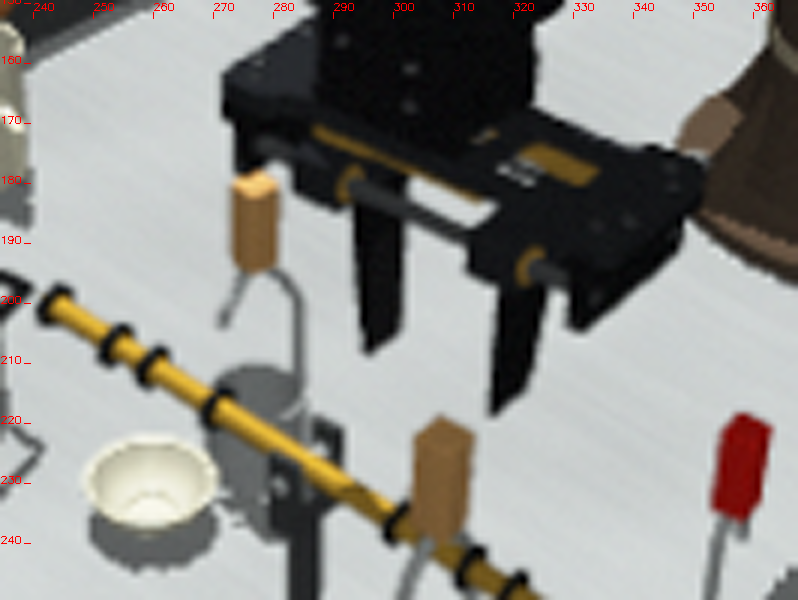

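```bash
python3 -m pendant '[{"x":0.15,"y":-0.22,"z":0,"rx":0,"ry":0,"rz":0.05,"jaw":0.6},{"x":0.35,"y":-0.5,"z":0,"rx":0,"ry":0,"rz":0.1,"jaw":0.6},{"x":0.55,"y":-0.78,"z":0,"rx":0,"ry":0,"rz":0.21,"jaw":0.6},{"x":0.69,"y":-0.98,"z":0,"rx":0,"ry":0,"rz":0.214,"jaw":0.6},{"x":0.69,"y":-0.98,"z":0,"rx":0,"ry":0,"rz":0.214,"jaw":0.6}]'
python3 plan.py 474.5 -64.7 425 3.1
```

```text
t: 10.88
eef_pos: [521.8, 26.0, 475.4]
tcp_rot: [-3.142, -0.001, 3.097]
ft_force: [0.5, 0.1, 0.7]
opening: 0.601
t 10.88 p [521.8  26.  475.4] rot [-3.142e+00 -1.000e-03  3.097e+00] open 0.601 F [0.5 0.1 0.7]
{'x': 0.288, 'y': -0.618, 'z': 0.337, 'rx': -0.0, 'ry': -0.002, 'rz': -0.003}
```

```bash
python3 -m pendant '[{"x":0.14,"y":-0.3,"z":0.1,"rx":0,"ry":0,"rz":0,"jaw":0.6},{"x":0.288,"y":-0.618,"z":0.337,"rx":0,"ry":0,"rz":0,"jaw":0.6},{"x":0.288,"y":-0.618,"z":0.337,"rx":0,"ry":0,"rz":0,"jaw":0.6},{"x":0.288,"y":-0.618,"z":0.337,"rx":0,"ry":0,"rz":0,"jaw":0.6},{"x":0.288,"y":-0.618,"z":0.337,"rx":0,"ry":0,"rz":0,"jaw":0.6}]'
python3 plan.py 474 -64.7 345 3.1
python3 - <<'E'
from ov import *
C=cams()
draw(C["scene"],[(CUP,(474,-64.7,0,-.04))],225,140,110,85,7,"pics/s11.png")
E
```

```text
t: 11.5
eef_pos: [476.3, -62.3, 425.8]
tcp_rot: [3.142, 0.001, 3.101]
ft_force: [-0.3, -0.4, -1.2]
opening: 0.603
t 11.5 p [476.3 -62.3 425.8] rot [3.142e+00 1.000e-03 3.101e+00] open 0.603 F [-0.3 -0.4 -1.2]
{'x': 0.015, 'y': -0.017, 'z': 0.539, 'rx': 0.0, 'ry': 0.001, 'rz': 0.002}
```

View pics/s11.png

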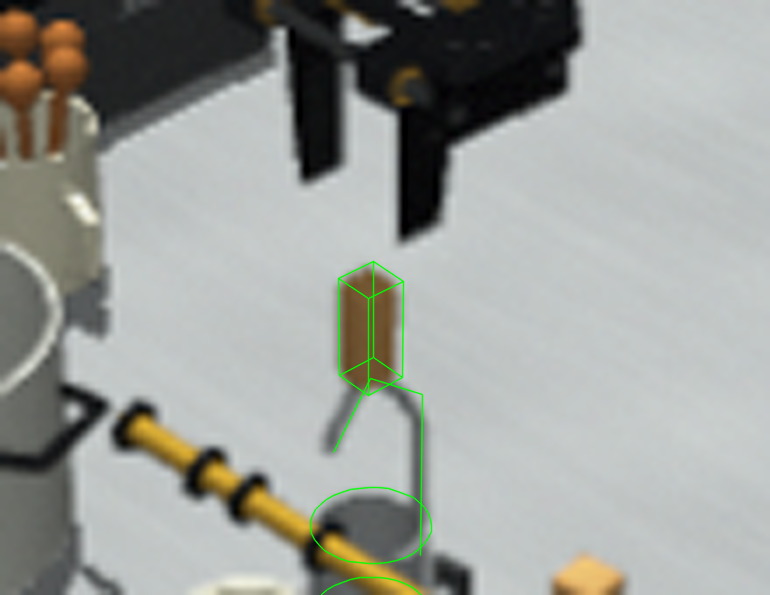

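```bash
python3 -m pendant '[{"x":0.012,"y":-0.022,"z":0.1,"rx":0,"ry":0,"rz":0,"jaw":0.6},{"x":0.012,"y":-0.022,"z":0.3,"rx":0,"ry":0,"rz":0,"jaw":0.6},{"x":0.012,"y":-0.022,"z":0.536,"rx":0,"ry":0,"rz":0,"jaw":0.6},{"x":0.012,"y":-0.022,"z":0.536,"rx":0,"ry":0,"rz":0,"jaw":0.6},{"x":0.012,"y":-0.022,"z":0.536,"rx":0,"ry":0,"rz":0,"jaw":0.5},{"x":0.012,"y":-0.022,"z":0.536,"rx":0,"ry":0,"rz":0,"jaw":0.3},{"x":0.012,"y":-0.022,"z":0.536,"rx":0,"ry":0,"rz":0,"jaw":0.25},{"x":0.012,"y":-0.022,"z":0.536,"rx":0,"ry":0,"rz":0,"jaw":0},{"x":0.012,"y":-0.022,"z":0.536,"rx":0,"ry":0,"rz":0,"jaw":0},{"x":0.012,"y":-0.022,"z":0.536,"rx":0,"ry":0,"rz":0,"jaw":0}]'
python3 -m pendant '[{"x":0,"y":0,"z":0,"rx":0,"ry":0,"rz":0,"jaw":0},{"x":0,"y":0,"z":0,"rx":0,"ry":0,"rz":0,"jaw":0}]'
```

```text
t: 12.85
eef_pos: [473.7, -66.4, 345.3]
tcp_rot: [-3.142, 0.001, 3.1]
ft_force: [-0.2, 0.1, 5.4]
opening: 0.211
t: 13.1
eef_pos: [473.7, -66.4, 345.3]
tcp_rot: [-3.142, 0.001, 3.1]
ft_force: [-1.3, -0.1, 5.4]
opening: 0.208
```

```bash
python3 -m pendant '[{"x":0,"y":0,"z":-0.03,"rx":0,"ry":0,"rz":0,"jaw":0},{"x":0,"y":0,"z":-0.15,"rx":0,"ry":0,"rz":0,"jaw":0},{"x":0,"y":0,"z":-0.4,"rx":0,"ry":0,"rz":0,"jaw":0},{"x":0,"y":0,"z":-0.82,"rx":0,"ry":0,"rz":0,"jaw":0},{"x":0,"y":0,"z":-0.82,"rx":0,"ry":0,"rz":0,"jaw":0},{"x":0,"y":0,"z":-0.82,"rx":0,"ry":0,"rz":0,"jaw":0}]'
python3 - <<'E'
from ov import *
C=cams()
p=env.state()["eef_pos"]
draw(C["scene"],[(CUP,(p[0],p[1],p[2]-345,-.04))],225,130,110,85,7,"pics/s12.png")
crop(C["scene"],225,170,133,100,6,"pics/s12b.png")
E
python3 plan.py 559.5 39.6 468 3.268
```

```text
t: 13.85
eef_pos: [473.3, -66.3, 467.3]
tcp_rot: [3.141, -0.001, 3.1]
ft_force: [0.1, 0.6, -1.7]
opening: 0.209
t 13.95 p [473.5 -66.4 466.6] rot [ 3.141e+00 -3.000e-03  3.100e+00] open 0.207 F [-0.6  0.4 -1.9]
{'x': -0.543, 'y': 0.73, 'z': -0.01, 'rx': 0.001, 'ry': -0.003, 'rz': -0.214}
```

View pics/s12.png

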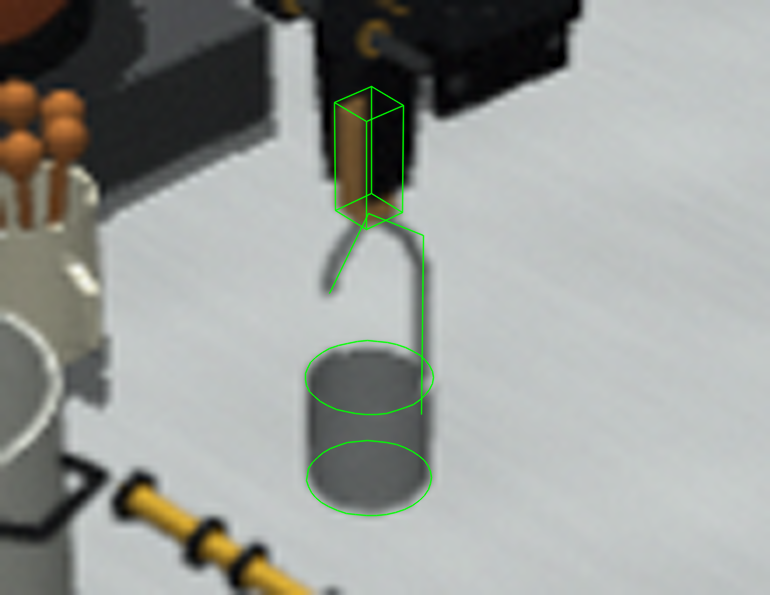

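View pics/s12b.png

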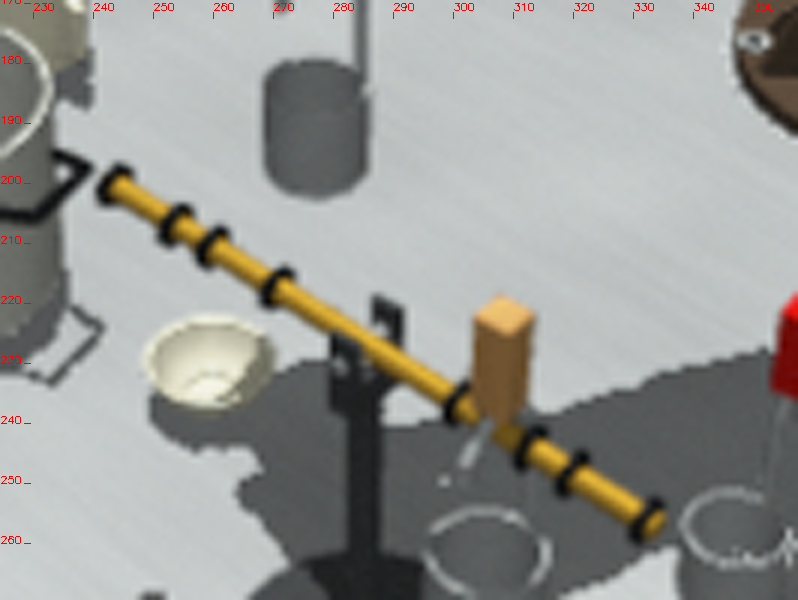

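```bash
python3 -m pendant '[{"x":-0.1,"y":0.14,"z":-0.02,"rx":0,"ry":0,"rz":-0.05,"jaw":0},{"x":-0.25,"y":0.34,"z":-0.02,"rx":0,"ry":0,"rz":-0.1,"jaw":0},{"x":-0.4,"y":0.54,"z":-0.02,"rx":0,"ry":0,"rz":-0.17,"jaw":0},{"x":-0.5,"y":0.67,"z":-0.02,"rx":0,"ry":0,"rz":-0.214,"jaw":0},{"x":-0.543,"y":0.73,"z":-0.02,"rx":0,"ry":0,"rz":-0.214,"jaw":0},{"x":-0.543,"y":0.73,"z":-0.02,"rx":0,"ry":0,"rz":-0.214,"jaw":0},{"x":-0.543,"y":0.73,"z":-0.02,"rx":0,"ry":0,"rz":-0.214,"jaw":0}]'
python3 plan.py 624 47.8 468 3.268
```

```text
t: 14.82
eef_pos: [559.2, 39.1, 470.7]
tcp_rot: [3.142, -0.001, -3.016]
ft_force: [-1.0, -0.0, -0.7]
opening: 0.205
t 14.82 p [559.2  39.1 470.7] rot [ 3.142e+00 -1.000e-03 -3.016e+00] open 0.205 F [-1.  -0.  -0.7]
{'x': -0.436, 'y': 0.004, 'z': 0.018, 'rx': 0.0, 'ry': -0.001, 'rz': -0.001}
```

```bash
python3 -m pendant '[{"x":-0.03,"y":0,"z":0.01,"rx":0,"ry":0,"rz":0,"jaw":0},{"x":-0.1,"y":0,"z":0.01,"rx":0,"ry":0,"rz":0,"jaw":0},{"x":-0.18,"y":0,"z":0.01,"rx":0,"ry":0,"rz":0,"jaw":0},{"x":-0.26,"y":0,"z":0.01,"rx":0,"ry":0,"rz":0,"jaw":0},{"x":-0.34,"y":0,"z":0.01,"rx":0,"ry":0,"rz":0,"jaw":0},{"x":-0.42,"y":0,"z":0.01,"rx":0,"ry":0,"rz":0,"jaw":0},{"x":-0.435,"y":0.004,"z":0.01,"rx":0,"ry":0,"rz":0,"jaw":0},{"x":-0.435,"y":0.004,"z":0.01,"rx":0,"ry":0,"rz":0,"jaw":0}]'
python3 - <<'E'
from ov import *
C=cams()
crop(C["scene"],225,160,133,100,6,"pics/s13.png")
E
```

```text
t: 15.82
eef_pos: [624.3, 48.6, 469.4]
tcp_rot: [3.141, -0.0, -3.015]
ft_force: [-0.6, -0.6, -1.8]
opening: 0.207
```

View pics/s13.png

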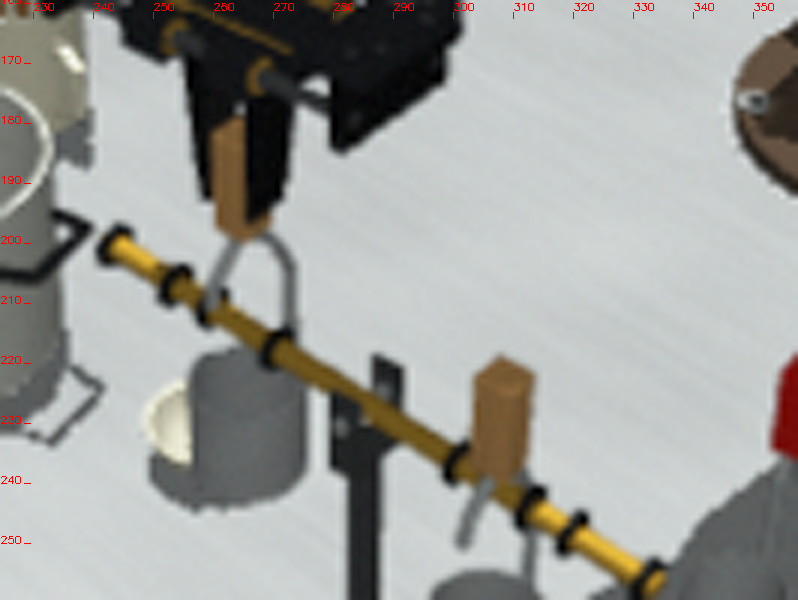

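```bash
python3 -m pendant '[{"x":0,"y":0,"z":0.05,"rx":0,"ry":0,"rz":0,"jaw":0},{"x":0,"y":0,"z":0.1,"rx":0,"ry":0,"rz":0,"jaw":0},{"x":0,"y":0,"z":0.15,"rx":0,"ry":0,"rz":0,"jaw":0},{"x":0,"y":0,"z":0.2,"rx":0,"ry":0,"rz":0,"jaw":0},{"x":0,"y":0,"z":0.24,"rx":0,"ry":0,"rz":0,"jaw":0},{"x":0,"y":0,"z":0.26,"rx":0,"ry":0,"rz":0,"jaw":0},{"x":0,"y":0,"z":0.27,"rx":0,"ry":0,"rz":0,"jaw":0},{"x":0,"y":0,"z":0.28,"rx":0,"ry":0,"rz":0,"jaw":0},{"x":0,"y":0,"z":0.28,"rx":0,"ry":0,"rz":0,"jaw":0}]'
python3 - <<'E'
from ov import *
C=cams()
crop(C["scene"],225,170,133,100,6,"pics/s14.png")
E
```

```text
t: 17.05
eef_pos: [624.2, 48.5, 427.6]
tcp_rot: [3.142, 0.0, -3.015]
ft_force: [0.7, 0.5, -2.7]
opening: 0.21
```

View pics/s14.png

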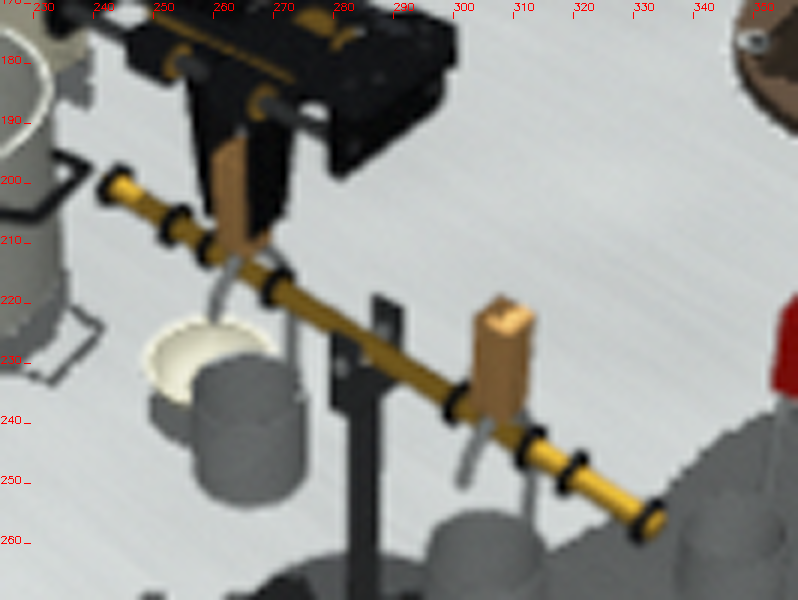

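Hooked: the tip is in front of the bar at (260,222) and the handle behind it. Lowering slowly the rest of the way.

```bash
python3 -m pendant '[{"x":0,"y":0,"z":0.015,"rx":0,"ry":0,"rz":0,"jaw":0},{"x":0,"y":0,"z":0.03,"rx":0,"ry":0,"rz":0,"jaw":0},{"x":0,"y":0,"z":0.045,"rx":0,"ry":0,"rz":0,"jaw":0},{"x":0,"y":0,"z":0.06,"rx":0,"ry":0,"rz":0,"jaw":0},{"x":0,"y":0,"z":0.07,"rx":0,"ry":0,"rz":0,"jaw":0},{"x":0,"y":0,"z":0.08,"rx":0,"ry":0,"rz":0,"jaw":0},{"x":0,"y":0,"z":0.08,"rx":0,"ry":0,"rz":0,"jaw":0},{"x":0,"y":0,"z":0.08,"rx":0,"ry":0,"rz":0,"jaw":0}]'
python3 - <<'E'
from ov import *
C=cams()
crop(C["scene"],225,170,133,100,6,"pics/s15.png")
E
```

```text
t: 18.15
eef_pos: [624.2, 48.4, 415.6]
tcp_rot: [3.142, -0.0, -3.015]
ft_force: [-2.0, -1.5, 0.5]
opening: 0.207
```

View pics/s15.png

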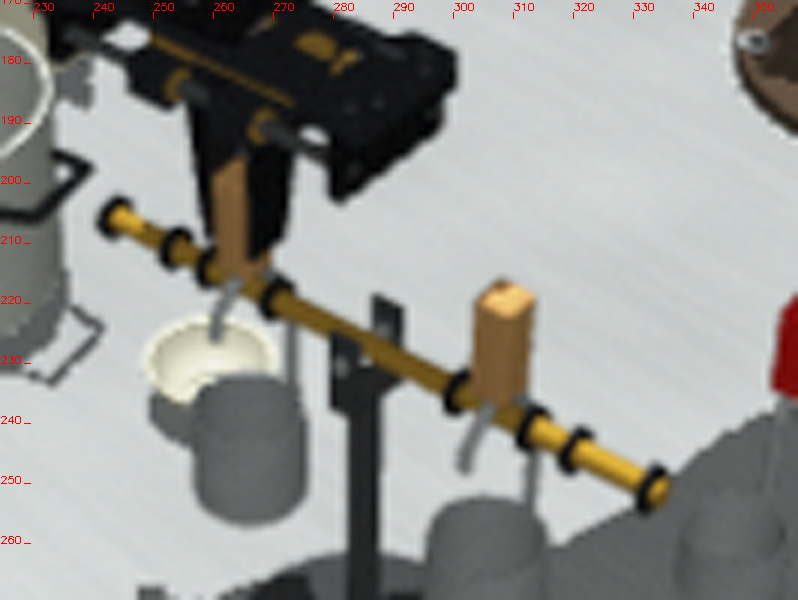

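```bash
python3 -m pendant '[{"x":0,"y":0,"z":0,"rx":0,"ry":0,"rz":0,"jaw":0.22},{"x":0,"y":0,"z":0,"rx":0,"ry":0,"rz":0,"jaw":0.25},{"x":0,"y":0,"z":0,"rx":0,"ry":0,"rz":0,"jaw":0.3},{"x":0,"y":0,"z":0,"rx":0,"ry":0,"rz":0,"jaw":0.5},{"x":0,"y":0,"z":0,"rx":0,"ry":0,"rz":0,"jaw":0.6},{"x":0,"y":0,"z":0,"rx":0,"ry":0,"rz":0,"jaw":0.6}]'
python3 -m pendant '[{"x":0,"y":0,"z":-0.05,"rx":0,"ry":0,"rz":0,"jaw":0.6},{"x":0,"y":0,"z":-0.2,"rx":0,"ry":0,"rz":0,"jaw":0.6},{"x":0,"y":0,"z":-0.42,"rx":0,"ry":0,"rz":0,"jaw":0.6},{"x":0,"y":0,"z":-0.42,"rx":0,"ry":0,"rz":0,"jaw":0.6}]'
python3 plan.py 408.5 203.3 420 3.27
python3 - <<'E'
from ov import *
C=cams()
crop(C["scene"],235,170,133,100,6,"pics/s16.png")
E
```

```text
t: 19.0
eef_pos: [624.3, 48.5, 415.5]
tcp_rot: [3.142, 0.0, -3.015]
ft_force: [-0.4, -0.6, 0.2]
opening: 0.557
t: 19.5
eef_pos: [624.1, 48.5, 481.4]
tcp_rot: [-3.141, 0.005, -3.015]
ft_force: [0.4, -0.0, -0.3]
opening: 0.605
t 19.5 p [624.1  48.5 481.4] rot [-3.141  0.005 -3.015] open 0.605 F [ 0.4 -0.  -0.3]
{'x': 1.298, 'y': 1.206, 'z': 0.403, 'rx': -0.001, 'ry': 0.006, 'rz': -0.002}
```

View pics/s16.png

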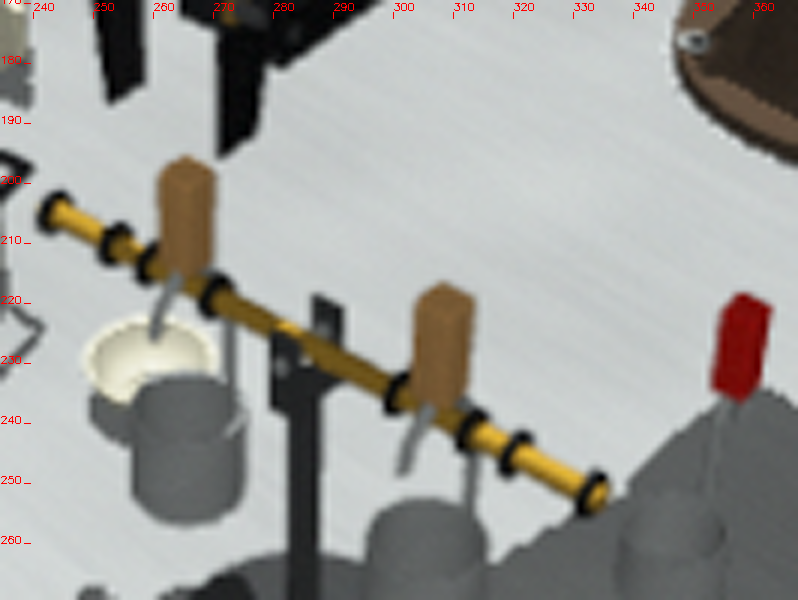

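```bash
python3 -m pendant '[{"x":0.2,"y":0.05,"z":0,"rx":0,"ry":0,"rz":0,"jaw":0.6},{"x":0.4,"y":0.2,"z":0,"rx":0,"ry":0,"rz":0,"jaw":0.6},{"x":0.65,"y":0.4,"z":0,"rx":0,"ry":0,"rz":0,"jaw":0.6},{"x":0.9,"y":0.65,"z":0,"rx":0,"ry":0,"rz":0,"jaw":0.6},{"x":0.95,"y":0.85,"z":0,"rx":0,"ry":0,"rz":0,"jaw":0.6},{"x":0.95,"y":0.85,"z":0,"rx":0,"ry":0,"rz":0,"jaw":0.6}]'
python3 plan.py 408.5 203.3 380 3.27
```

```text
t: 20.35
eef_pos: [465.9, 158.1, 478.0]
tcp_rot: [3.141, -0.001, -3.013]
ft_force: [0.6, -0.7, -0.4]
opening: 0.601
t 20.35 p [465.9 158.1 478. ] rot [ 3.141e+00 -1.000e-03 -3.013e+00] open 0.601 F [ 0.6 -0.7 -0.4]
{'x': 0.34, 'y': 0.348, 'z': 0.654, 'rx': 0.0, 'ry': -0.001, 'rz': 0.001}
```

```bash
python3 -m pendant '[{"x":0.2,"y":0.2,"z":0.1,"rx":0,"ry":0,"rz":0,"jaw":0.6},{"x":0.34,"y":0.348,"z":0.3,"rx":0,"ry":0,"rz":0,"jaw":0.6},{"x":0.34,"y":0.348,"z":0.6,"rx":0,"ry":0,"rz":0,"jaw":0.6},{"x":0.34,"y":0.348,"z":0.6,"rx":0,"ry":0,"rz":0,"jaw":0.6},{"x":0.34,"y":0.348,"z":0.6,"rx":0,"ry":0,"rz":0,"jaw":0.6}]'
python3 plan.py 408.5 203.3 309 3.27
python3 - <<'E'
from ov import *
C=cams()
a=.13
draw(C["scene"],[(DIP,(408.5+44.5*np.cos(a),203.3+44.5*np.sin(a),0,a))],310,190,110,85,7,"pics/s17.png")
E
```

```text
t: 20.98
eef_pos: [410.5, 202.0, 389.4]
tcp_rot: [3.142, 0.0, -3.016]
ft_force: [0.3, 0.3, 0.5]
opening: 0.598
t 20.98 p [410.5 202.  389.4] rot [ 3.142  0.    -3.016] open 0.598 F [0.3 0.3 0.5]
{'x': 0.013, 'y': 0.01, 'z': 0.536, 'rx': 0.0, 'ry': 0.001, 'rz': -0.003}
```

View pics/s17.png

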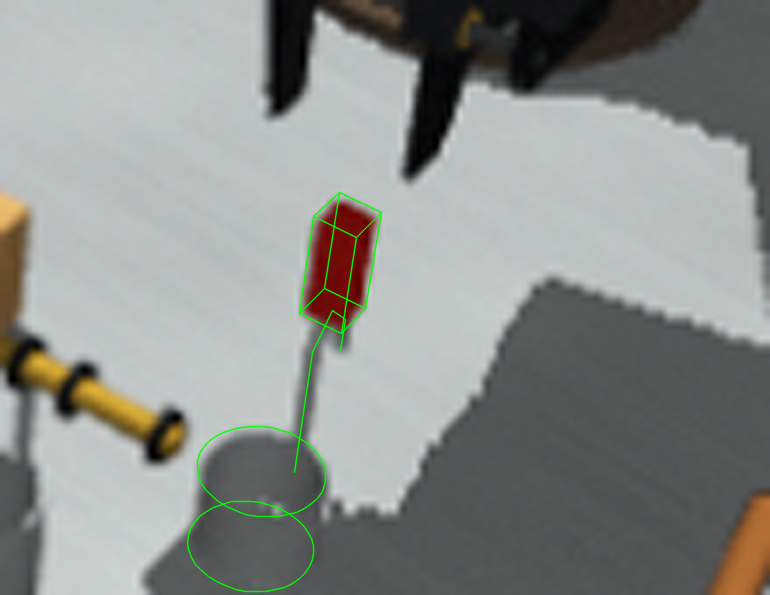

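```bash
python3 -m pendant '[{"x":0.008,"y":0.008,"z":0.1,"rx":0,"ry":0,"rz":0,"jaw":0.6},{"x":0.008,"y":0.008,"z":0.3,"rx":0,"ry":0,"rz":0,"jaw":0.6},{"x":0.008,"y":0.008,"z":0.535,"rx":0,"ry":0,"rz":0,"jaw":0.6},{"x":0.008,"y":0.008,"z":0.535,"rx":0,"ry":0,"rz":0,"jaw":0.6},{"x":0.008,"y":0.008,"z":0.535,"rx":0,"ry":0,"rz":0,"jaw":0.5},{"x":0.008,"y":0.008,"z":0.535,"rx":0,"ry":0,"rz":0,"jaw":0.3},{"x":0.008,"y":0.008,"z":0.535,"rx":0,"ry":0,"rz":0,"jaw":0.25},{"x":0.008,"y":0.008,"z":0.535,"rx":0,"ry":0,"rz":0,"jaw":0},{"x":0.008,"y":0.008,"z":0.535,"rx":0,"ry":0,"rz":0,"jaw":0},{"x":0.008,"y":0.008,"z":0.535,"rx":0,"ry":0,"rz":0,"jaw":0}]'
python3 -m pendant '[{"x":0,"y":0,"z":0,"rx":0,"ry":0,"rz":0,"jaw":0},{"x":0,"y":0,"z":-0.03,"rx":0,"ry":0,"rz":0,"jaw":0},{"x":0,"y":0,"z":-0.15,"rx":0,"ry":0,"rz":0,"jaw":0},{"x":0,"y":0,"z":-0.4,"rx":0,"ry":0,"rz":0,"jaw":0},{"x":0,"y":0,"z":-0.75,"rx":0,"ry":0,"rz":0,"jaw":0},{"x":0,"y":0,"z":-0.96,"rx":0,"ry":0,"rz":0,"jaw":0},{"x":0,"y":0,"z":-0.96,"rx":0,"ry":0,"rz":0,"jaw":0},{"x":0,"y":0,"z":-0.96,"rx":0,"ry":0,"rz":0,"jaw":0}]'
python3 - <<'E'
from ov import *
C=cams()
a=.126;p=env.state()["eef_pos"]
draw(C["scene"],[(DIP,(p[0]+44.5*np.cos(a),p[1]+44.5*np.sin(a),p[2]-309,a))],310,130,110,85,7,"pics/s18.png")
E
python3 plan.py 506 -273.7 455 3.14
```

```text
t: 22.32
eef_pos: [408.4, 203.4, 308.6]
tcp_rot: [3.141, 0.001, -3.015]
ft_force: [-1.0, 0.7, 6.7]
opening: 0.21
t: 23.32
eef_pos: [408.0, 203.2, 451.3]
tcp_rot: [-3.141, -0.002, -3.015]
ft_force: [-0.3, -0.2, -2.6]
opening: 0.204
t 23.43 p [408.2 203.3 451. ] rot [-3.141e+00 -2.000e-03 -3.015e+00] open 0.208 F [-0.1 -0.4 -1.8]
{'x': -0.245, 'y': -3.237, 'z': -0.026, 'rx': -0.001, 'ry': -0.003, 'rz': 0.163}
```

View pics/s18.png

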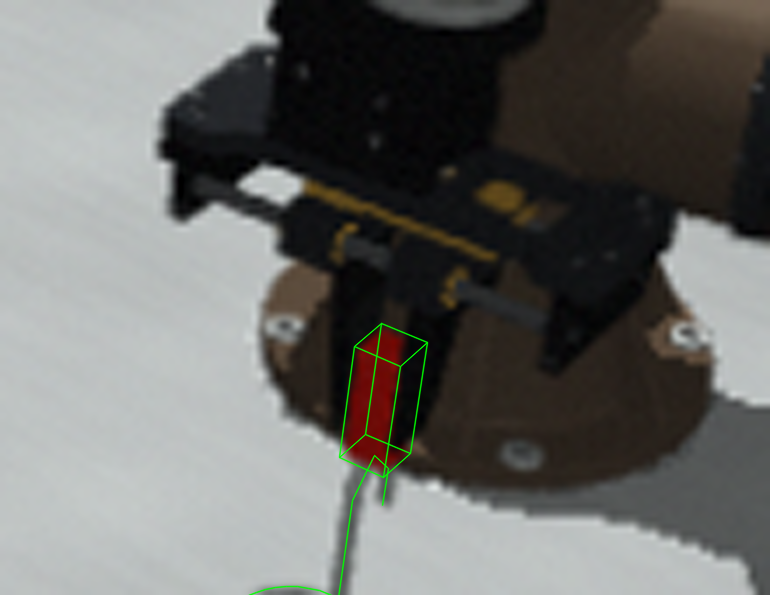

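```bash
python3 -m pendant '[{"x":-0.02,"y":-0.15,"z":-0.05,"rx":0,"ry":0,"rz":0,"jaw":0},{"x":-0.04,"y":-0.4,"z":-0.05,"rx":0,"ry":0,"rz":0,"jaw":0},{"x":-0.06,"y":-0.68,"z":-0.05,"rx":0,"ry":0,"rz":0,"jaw":0},{"x":-0.07,"y":-0.96,"z":-0.05,"rx":0,"ry":0,"rz":0,"jaw":0}]'
python3 -m pendant '[{"x":-0.02,"y":-0.28,"z":0,"rx":0,"ry":0,"rz":0.04,"jaw":0},{"x":-0.04,"y":-0.56,"z":0,"rx":0,"ry":0,"rz":0.08,"jaw":0},{"x":-0.06,"y":-0.84,"z":0,"rx":0,"ry":0,"rz":0.12,"jaw":0},{"x":-0.07,"y":-0.96,"z":0,"rx":0,"ry":0,"rz":0.163,"jaw":0}]'
python3 plan.py 506 -273.7 455 3.14
```

```text
t: 23.92
eef_pos: [437.1, 60.6, 458.7]
tcp_rot: [3.141, -0.002, -3.015]
ft_force: [0.7, -0.1, -1.6]
opening: 0.209
t: 24.42
eef_pos: [465.8, -81.4, 458.6]
tcp_rot: [3.141, -0.002, 3.137]
ft_force: [-0.4, 0.2, -1.5]
opening: 0.208
t 24.43 p [465.8 -81.4 458.6] rot [ 3.141e+00 -2.000e-03  3.137e+00] open 0.208 F [-0.4  0.2 -1.5]
{'x': -0.274, 'y': -1.28, 'z': 0.023, 'rx': 0.001, 'ry': -0.003, 'rz': -0.004}
```

```bash
python3 -m pendant '[{"x":-0.06,"y":-0.28,"z":0,"rx":0,"ry":0,"rz":0,"jaw":0},{"x":-0.12,"y":-0.54,"z":0,"rx":0,"ry":0,"rz":0,"jaw":0},{"x":-0.18,"y":-0.8,"z":0,"rx":0,"ry":0,"rz":0,"jaw":0},{"x":-0.2,"y":-0.95,"z":0,"rx":0,"ry":0,"rz":0,"jaw":0},{"x":-0.2,"y":-0.95,"z":0,"rx":0,"ry":0,"rz":0,"jaw":0}]'
python3 plan.py 506 -273.7 455 3.14
```

```text
t: 25.05
eef_pos: [495.3, -222.8, 459.0]
tcp_rot: [3.141, -0.001, 3.138]
ft_force: [0.3, 0.4, -1.9]
opening: 0.213
t 25.05 p [ 495.3 -222.8  459. ] rot [ 3.141e+00 -1.000e-03  3.138e+00] open 0.213 F [ 0.3  0.4 -1.9]
{'x': -0.072, 'y': -0.339, 'z': 0.026, 'rx': 0.001, 'ry': -0.001, 'rz': -0.002}
```

```bash
python3 -m pendant '[{"x":-0.03,"y":-0.15,"z":0,"rx":0,"ry":0,"rz":0,"jaw":0},{"x":-0.06,"y":-0.28,"z":0,"rx":0,"ry":0,"rz":0,"jaw":0},{"x":-0.072,"y":-0.339,"z":0,"rx":0,"ry":0,"rz":0,"jaw":0},{"x":-0.072,"y":-0.339,"z":0,"rx":0,"ry":0,"rz":0,"jaw":0},{"x":-0.072,"y":-0.339,"z":0,"rx":0,"ry":0,"rz":0,"jaw":0}]'
python3 - <<'E'
from ov import *
C=cams()
p=env.state()["eef_pos"];print(p)
a=np.linspace(0,2*np.pi,60)
POT=[np.c_[85*np.cos(a),85*np.sin(a),0*a+120],np.c_[81*np.cos(a),81*np.sin(a),0*a+120]]
draw(C["scene"],[(DIP,(p[0]+44.5,p[1],p[2]-309,0)),(POT,(589,-273.7,0,0))],160,110,115,100,6.9,"pics/s19.png")
crop(C["top"],290,140,133,100,6,"pics/t19.png")
E
```

```text
t: 25.68
eef_pos: [505.9, -272.8, 459.7]
tcp_rot: [3.141, -0.0, 3.14]
ft_force: [-0.3, -0.2, -1.8]
opening: 0.21
[ 505.88274139 -272.68131385  459.87296471]
```

View pics/s19.png

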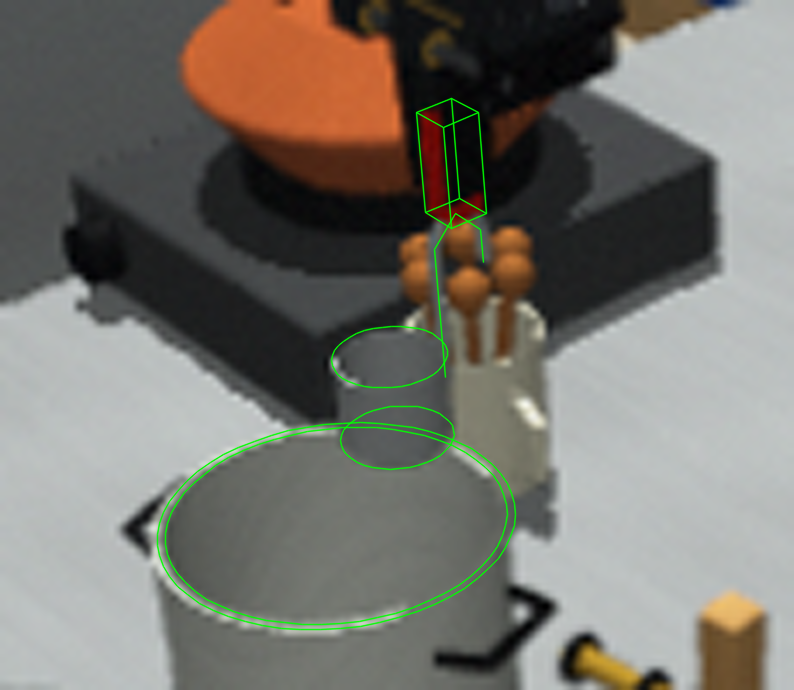

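View pics/t19.png

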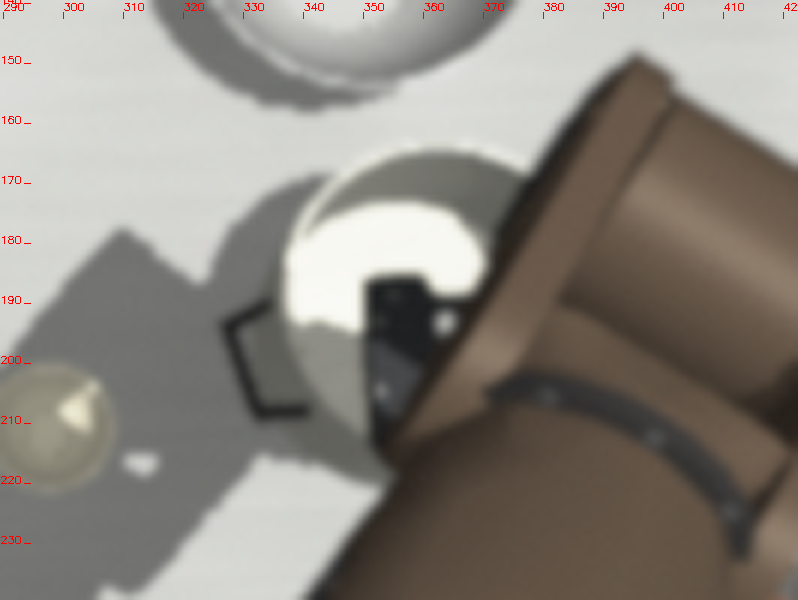

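```bash
python3 -m pendant '[{"x":-0.007,"y":0,"z":0.1,"rx":0,"ry":0,"rz":0,"jaw":0},{"x":-0.007,"y":0,"z":0.2,"rx":0,"ry":0,"rz":0,"jaw":0},{"x":-0.007,"y":0,"z":0.3,"rx":0,"ry":0,"rz":0,"jaw":0},{"x":-0.007,"y":0,"z":0.4,"rx":0,"ry":0,"rz":0,"jaw":0},{"x":-0.007,"y":0,"z":0.5,"rx":0,"ry":0,"rz":0,"jaw":0},{"x":-0.007,"y":0,"z":0.58,"rx":0,"ry":0,"rz":0,"jaw":0},{"x":-0.007,"y":0,"z":0.6,"rx":0,"ry":0,"rz":0,"jaw":0},{"x":-0.007,"y":0,"z":0.6,"rx":0,"ry":0,"rz":0,"jaw":0}]'
python3 - <<'E'
from ov import *
C=cams()
crop(C["scene"],165,135,100,75,8,"pics/s20.png")
E
```

```text
t: 26.78
eef_pos: [507.1, -273.2, 369.8]
tcp_rot: [3.142, 0.0, 3.14]
ft_force: [0.9, 0.5, -1.5]
opening: 0.21
```

View pics/s20.png

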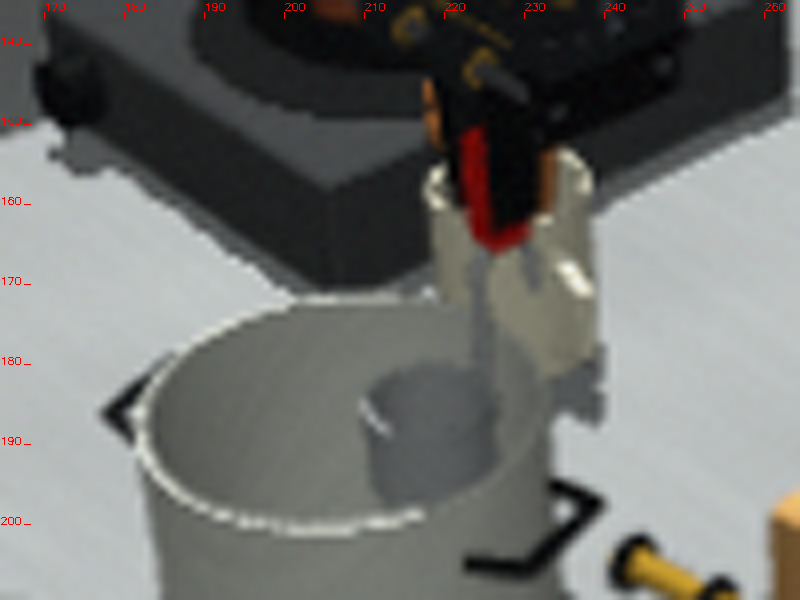

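Run:
```python
from ov import *
C=cams()
t=C["top"]
print(atz(t,(402,248),90),[np.round(atz(t,p,135),0) for p in((403,243),(410,238),(403,251),(410,256))])
# hook tip pixel in scene and rim
s=C["scene"];print(proj(s,[[507.1-13.5,-273.2,369.8-171-8-58],[507.1-10,-273.2,369.8-171-8-58],[507.1+13.5,-273.2,120],[504,-273.7,120],[506,-273.7,120]]))
```

```text
[ 404.32169905 -391.40897036   90.        ] [array([ 416., -382.,  135.]), array([ 431., -404.,  135.]), array([ 392., -380.,  135.]), array([ 376., -400.,  135.])]
[[230.83382136 170.7215428 ]
 [230.02023172 171.11636064]
 [224.7868141  176.96520611]
 [228.57701442 174.99987111]
 [228.11169988 175.2281157 ]]
```

```bash
python3 -m pendant '[{"x":0,"y":0,"z":0.06,"rx":0,"ry":0,"rz":0,"jaw":0},{"x":0,"y":0,"z":0.11,"rx":0,"ry":0,"rz":0,"jaw":0},{"x":0,"y":0,"z":0.16,"rx":0,"ry":0,"rz":0,"jaw":0},{"x":0,"y":0,"z":0.2,"rx":0,"ry":0,"rz":0,"jaw":0},{"x":0,"y":0,"z":0.22,"rx":0,"ry":0,"rz":0,"jaw":0},{"x":0,"y":0,"z":0.24,"rx":0,"ry":0,"rz":0,"jaw":0},{"x":0,"y":0,"z":0.25,"rx":0,"ry":0,"rz":0,"jaw":0},{"x":0,"y":0,"z":0.25,"rx":0,"ry":0,"rz":0,"jaw":0}]'
python3 - <<'E'
from ov import *
C=cams()
crop(C["scene"],165,135,100,75,8,"pics/s21.png")
E
```

```text
t: 27.98
eef_pos: [507.0, -273.1, 332.3]
tcp_rot: [3.142, 0.0, 3.14]
ft_force: [-0.8, -0.2, -1.5]
opening: 0.211
```

View pics/s21.png

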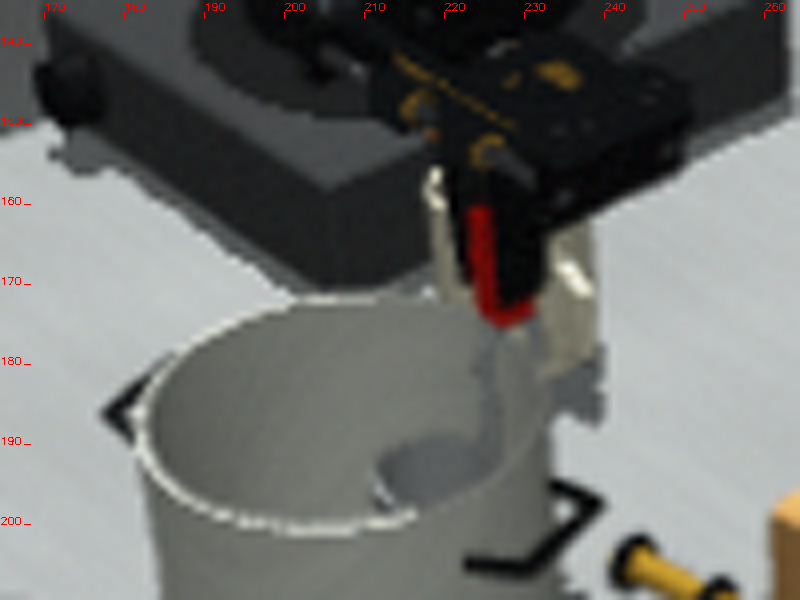

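The cup is inside, with the handle inside the wall and no contact force yet. Last few millimetres next.

```bash
python3 -m pendant '[{"x":0,"y":0,"z":0.01,"rx":0,"ry":0,"rz":0,"jaw":0},{"x":0,"y":0,"z":0.018,"rx":0,"ry":0,"rz":0,"jaw":0},{"x":0,"y":0,"z":0.023,"rx":0,"ry":0,"rz":0,"jaw":0},{"x":0,"y":0,"z":0.023,"rx":0,"ry":0,"rz":0,"jaw":0}]'
```

```text
t: 28.58
eef_pos: [507.0, -273.1, 328.7]
tcp_rot: [3.141, -0.0, 3.14]
ft_force: [-0.4, 0.0, -1.9]
opening: 0.212
```

```bash
python3 -m pendant '[{"x":0,"y":0,"z":0.007,"rx":0,"ry":0,"rz":0,"jaw":0},{"x":0,"y":0,"z":0.014,"rx":0,"ry":0,"rz":0,"jaw":0},{"x":0,"y":0,"z":0.014,"rx":0,"ry":0,"rz":0,"jaw":0}]'
```

```text
t: 28.95
eef_pos: [507.0, -273.1, 327.9]
tcp_rot: [-3.141, 0.001, 3.14]
ft_force: [-2.6, 2.9, 11.1]
opening: 0.207
```

```bash
python3 -m pendant '[{"x":0,"y":0,"z":-0.007,"rx":0,"ry":0,"rz":0,"jaw":0},{"x":0,"y":0,"z":-0.007,"rx":0,"ry":0,"rz":0,"jaw":0.22},{"x":0,"y":0,"z":-0.007,"rx":0,"ry":0,"rz":0,"jaw":0.25},{"x":0,"y":0,"z":-0.007,"rx":0,"ry":0,"rz":0,"jaw":0.3},{"x":0,"y":0,"z":-0.007,"rx":0,"ry":0,"rz":0,"jaw":0.5},{"x":0,"y":0,"z":-0.007,"rx":0,"ry":0,"rz":0,"jaw":0.5},{"x":0,"y":0,"z":-0.007,"rx":0,"ry":0,"rz":0,"jaw":0.5}]'
python3 - <<'E'
from ov import *
C=cams()
crop(C["scene"],165,135,100,75,8,"pics/s22.png")
E
```

```text
t: 29.82
eef_pos: [507.0, -273.1, 327.7]
tcp_rot: [3.142, 0.0, 3.14]
ft_force: [-0.6, -0.0, 0.4]
opening: 0.498
```

View pics/s22.png

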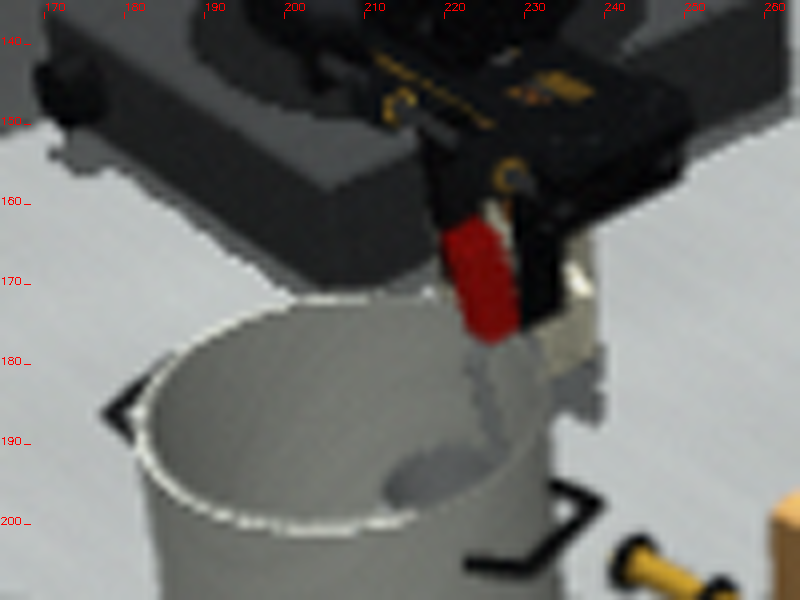

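```bash
python3 -m pendant '[{"x":0,"y":0,"z":-0.03,"rx":0,"ry":0,"rz":0,"jaw":0.6},{"x":0,"y":0,"z":-0.08,"rx":0,"ry":0,"rz":0,"jaw":0.6},{"x":0,"y":0,"z":-0.2,"rx":0,"ry":0,"rz":0,"jaw":0.6},{"x":0,"y":0,"z":-0.4,"rx":0,"ry":0,"rz":0,"jaw":0.6},{"x":0,"y":0,"z":-0.75,"rx":0,"ry":0,"rz":0,"jaw":0.6},{"x":0.5,"y":0.2,"z":-0.95,"rx":0,"ry":0,"rz":0,"jaw":0.6},{"x":0.7,"y":0.6,"z":-0.95,"rx":0,"ry":0,"rz":0,"jaw":0.6},{"x":0.7,"y":0.95,"z":-0.95,"rx":0,"ry":0,"rz":0,"jaw":0.6},{"x":0.7,"y":0.95,"z":-0.95,"rx":0,"ry":0,"rz":0,"jaw":0.6}]'
python3 - <<'E'
from ov import *
C=cams()
crop(C["scene"],165,135,100,75,8,"pics/s23.png")
crop(C["scene"],235,170,133,100,6,"pics/s24.png")
crop(C["top"],175,140,225,160,3.5,"pics/t23.png")
E
```

```text
t: 31.05
eef_pos: [400.9, -128.0, 471.5]
tcp_rot: [-3.141, 0.002, -3.141]
ft_force: [0.7, 0.7, 1.2]
opening: 0.596
```

View pics/s23.png

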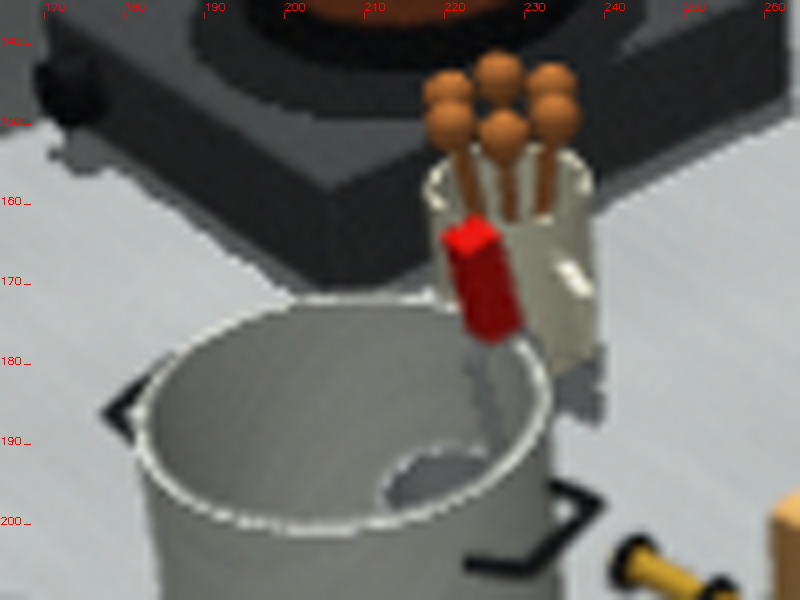

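View pics/s24.png

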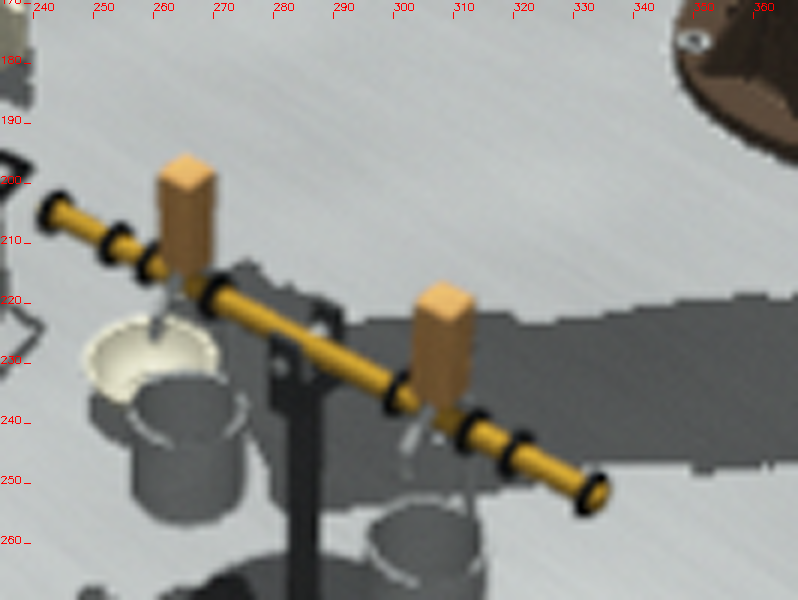

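View pics/t23.png

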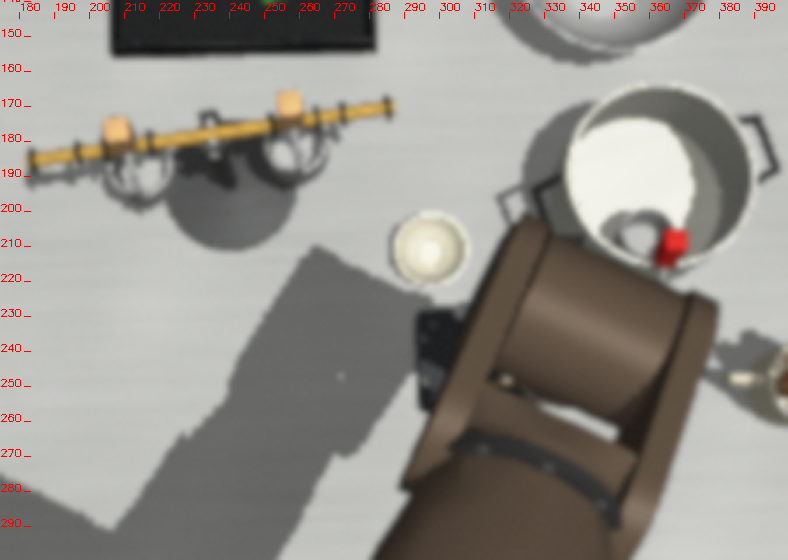

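```bash
python3 -m pendant '[{"x":0,"y":0,"z":0,"rx":0,"ry":0,"rz":0,"jaw":0.6},{"x":0,"y":0,"z":0,"rx":0,"ry":0,"rz":0,"jaw":0.6},{"x":0,"y":0,"z":0,"rx":0,"ry":0,"rz":0,"jaw":0.6},{"x":0,"y":0,"z":0,"rx":0,"ry":0,"rz":0,"jaw":0.6}]'
python3 - <<'E'
from h import *
C=cams()
R,_=tri(C,(243.7,204.8),(285.3,170.3));L,_=tri(C,(333.2,251.8),(183.7,185))
print(R,L)
crop(C["scene"],235,170,133,100,6,"pics/s25.png")
crop(C["top"],335,190,60,45,12,"pics/t25.png")
E
```

```text
t: 31.65
eef_pos: [402.3, -130.9, 470.1]
tcp_rot: [3.141, -0.0, 3.14]
ft_force: [0.5, 0.0, 0.0]
opening: 0.595
[633.96717572 -31.23339284 198.42453325] [596.29178012 265.69543552 200.02492877]
```

View pics/s25.png

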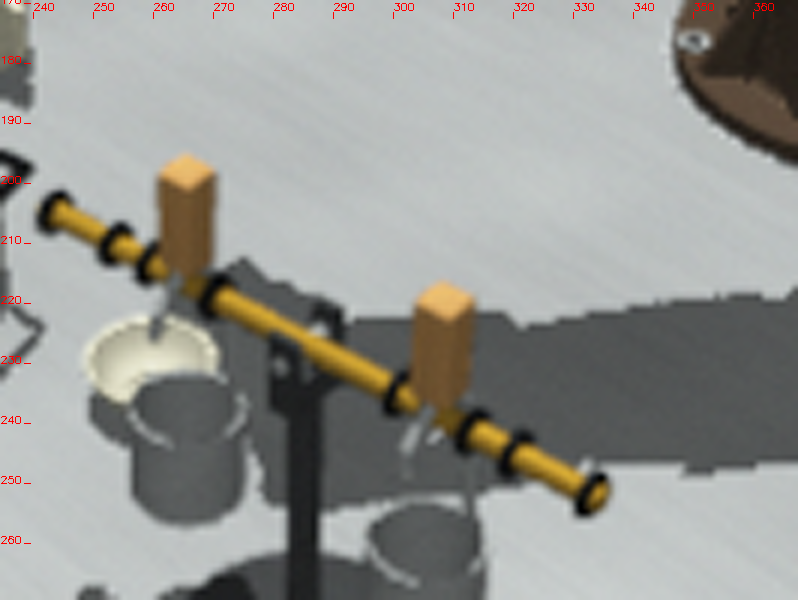

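View pics/t25.png

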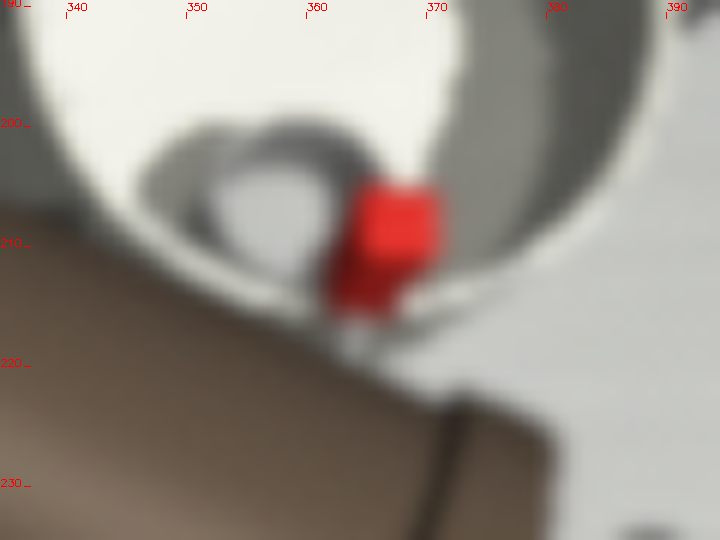

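The end collars are back at their starting pixels, (243.7,205) and (333,251.5), so the bar is level. The dipper's hook straddles the rim at (362,217), with its cup inside. Handing in.

```bash
python3 -c "
from cell import env
print(env.job_done(), env.state()['t'])"
```

```text
the job is handed in; nothing more can be done
the job is handed in; nothing more can be done
```

All the serving tools are hanging where you asked, and I handed the job in after about 32 s of the 72 s allowed.

- **Cups:** I hung one on the left inner place and the other on the right inner place, lowering each slowly. The first tipped the bar by about the 0.11 rad expected for an inner place, so it stayed well short of its stop. The last picture shows the end collars within about half a pixel of where they started, so the bar is level.
- **Dipper:** it hangs over the pot's rim on the robot's side, with its cup inside. It settled with the knob leaning towards the middle of the pot and stayed steady in the next pictures. Contact came about 1 mm below the rim height I had worked out, and pressed with about 11 N for a moment. I could only just make out the hook's tip outside the wall in the pictures. That contact height also fits a seated hook.
- **Robot:** it ended clear of everything, with the wrist force near zero.
- **Bystanders:** the small white bowl and the spoon mug look unmoved. I took no close-up of the clear tub afterwards, but the arm's work stayed away from it.
- **Measurements that disagreed:** the two cameras differed by 4–8 mm on knob positions and about 5 mm on the pot. I used values in between and checked them by drawing the outlines over the pictures.

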